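Draw the chalk pen from its slanted stand and lay it on the pen rest

TASK

The price signs are about to be rewritten: draw the thick chalk pen straight out of its light slanted stand, along the tube, without tipping or dragging the stand. Then lay it down gently, do not drop it, level on the wooden pen rest, lying in both notches and about centred, either way round. Leave the stand standing where it was and leave everything else alone.

Things in the scene. Friction and masses are not known exactly. Their poses are not given: they have to be found in the camera images.
- pen_center (a point): Middle of the thick chalk pen (white barrel, blue cap), along and across. Pen 135 mm long, about 16 mm thick, roughly round, about 20 g. Its y axis runs along the pen; at the start +y points up and out of the tube. It starts loose in the tube (about 1.5 mm play all round), the lower 40 mm inside, leaning about 45 to 50 degrees from vertical. Only gravity and friction hold it.
- pen_stand: Light loose stand, about 70 g: pale wooden foot 60 mm (its x) by 92 mm (its y), 10 mm thick, with one slanted aluminium tube, 25 mm outside, 19 mm inside, closed below. Origin: centre of the foot's underside. The tube starts near the -y edge and rises towards the stand's +y at 45 degrees. It tips, lifts or slides if the pen is pulled or pushed off the tube's axis.
- tube_mouth (a point): Centre of the open upper end of the stand's tube, 47 mm above the table; axes as the stand's. The tube leads from here 40 mm down to its inner bottom.
- pen_rest: Fixed wooden pen rest: base 100 x 50 x 8 mm and two uprights, each 10 mm thick and 50 mm wide, 40 mm either side of the middle along its own x axis, each with an open notch on top. Notch bottoms are 34 mm above the table, 16 mm wide, flaring to 35 mm at the horn tips, 54 mm up. Between the uprights 70 mm are free for the fingers, down to the base. Origin: centre of the underside.
- rest_center (a point): Point over the middle of the pen rest, 42 mm above the table, where the middle of the pen comes to lie (to about 1 mm). Its x axis is the direction of a pen lying in both notches.
- honey_jar: squat glass honey jar with a screw lid, 62 mm wide, 86 mm tall, standing at the back edge of the table; origin under its centre
- salt_shaker: salt shaker with a domed cap, 44 mm wide, 90 mm tall, next to the honey jar; origin under its centre
- jam_jar: glass jam jar with a screw lid, 62 mm wide, 99 mm tall, standing at the back of the table; origin under its centre. Right of it stand fixed biscuit jars, 240 mm tall, and nearer the robot fixed plates under glass domes, up to 165 mm tall: pass over them
- price_block: small black price sign in a wooden block, 22 x 62 x 58 mm, behind the work; origin under its centre
- ball_pen: slim black ball pen, 145 mm long, 10 mm thick, lying on the table behind the pen rest; origin under its centre
- chalk_pen: The same chalk pen as a whole; origin on its side, 8 mm from pen_center along its own -z.

How it is judged:
By the outcome, as a careful person would: the job done as asked, in the order asked, and still so for the second after the job is handed in, with the robot touching nothing.
It also fails if it takes over 50 s, if anything falls off the work surface, if the arm or the gripper's body presses on something with over 40 N, if the wrist force passes 120 N, or if a joint passes its speed limit or range.

ROBOT

A 7-joint arm with a two-finger parallel gripper is mounted at the origin on a cart in front of the work surface, level with it; the furniture and walls round the work are solid. World frame = base frame: x ahead of the robot, y to its left, z up, the work surface at z = 0. Lengths are in m, angles in rad, forces in N, time in s.
With the tool pointing down it reaches from about 0.4 to 0.85 m from the base axis. Payload 10.4 kg.
Tool frame: the origin (TCP) lies at the very end of the fingers, on their centre line; the grasp point (between the pads) lies 19 mm behind it (manip.tcp_to_grasp is the distance from the TCP to the grasp point, in m); x points along the fingers, y is the direction in which the jaws open and shut, and the axes are right-handed (so a half turn about x gives the same grasp; the last joint's range is limited). The gripper opens to 85 mm and grips with 20 to 120 N. Pads are 22 mm wide; open, the fingers measure 114 mm over their backs; the gripper's body (76 mm by 85 mm) begins 54 mm behind the grasp point. The pads swing forward as they close: fully open they stand 13 mm farther back than shut.
Start: joints at [1.147, 0.332, -0.065, 1.46, 0.022, 1.35, -0.088], TCP at [0.244, -0.575, 0.196] pointing down, gripper open.
Joint ranges: [-2.6, 2.6], [-0.5, 2.12], [-1.47, 1.34], [0.16, 2.42], [-1.27, 4.41], [0.06, 2.06], [-2.6, 2.6]. Speed limits (rad/s): [2.22, 2.22, 2.79, 2.79, 3.14, 3.14, 3.14].

INTERFACE

Orientations are given as a unit quaternion [x, y, z, w].
In Python, from workcell import manip, cams, hand_in gives the robot as it stands.
- The arm moves only by the shell command python3 -m handwheel 'ROWS' [FORCE]. ROWS is text: rows parted by semicolons, each of 7 numbers parted by spaces: the shift along the tool's x, y, z in mm, then the turn, a rotation vector about the tool's x, y, z in rad, then the finger opening in mm, from 0 to 85.4. A call has 1 to 8 rows; each row shifts and turns the commanded pose from where the row before left it, along the tool's axes as they then stand; what a row does not reach is not made up. A row lasts 1/10 s, in which the tool goes at most 50 mm and 8.59 degrees, less where a joint would pass 70% of its speed; a pose out of reach is approached as far as the arm can. A call with a gripper value outside its range is refused whole. The fingers move at their own pace and stop on an object; FORCE is the grip in N (left out, the last holds). Time passes only in rows, so rows that do not move let the fingers close. It gives the time, the measured TCP pose, the force and the opening at its end, in the units of the state.
- manip.get_obs(): the state, without advancing time (a new reading comes with each control period).
- cams.camera(name): name is "scene" or "top"; returns a dict with "color" (420x560x3 uint8, blue, green, red), "depth" (420x560 float32, m along the optical axis (not along the pixel's ray), 0 where there is no reading), "camera_matrix" (3x3 intrinsics, pixels), "distortion" ([k1, k2, p1, p2, k3] as OpenCV has them; the pictures are not rectified), "origin" and "attitude" of the camera in the world. Camera axes: x right, y down, z forward; pixel columns grow to the right and rows downward; lengths in m; the calibration is good to about 2 mm. A picture is of the moment at which its call begins.
- hand_in(): hands the job in, once; it reports no verdict.
Trained networks look in the newest picture that a camera, given by its name, has taken for a name from the list of things; names that differ only in an ending like _2 or _b are one class to them, and where a whole thing is asked for, a point or a joint stands for the part that bears it (a point fixed in the world has none). Each returns a list of dicts, best first, with "conf" (0 to 1); they miss things now and then, are a little off and sometimes report something else, mostly with a low value. They report only what shows in the picture. A call takes as long as a camera call.
- cams.recognise(camera, thing): "box" ([left, top, width, height] in pixels, round what is visible of it).
- cams.outline_of(camera, thing): "region" (420x560 bool, what is visible of it) and "box" ([left, top, width, height] in pixels, round what is visible of it).
The state is a dict: "clock": time; "joint_pos": joint angles; "joint_velocities": joint speeds; "tau": joint torques, N m; "position": TCP position; "ee_rot": TCP orientation; "ft_force": force on the tool from outside, world axes, zero at the start; "torque": the same for the moment, N m; "grip_width": opening from 0.0 (shut) to 1.0 (fully open).
Only numpy, scipy, OpenCV 4.12 (cv2) and the standard library are available. Lean on these libraries where they do the work, as an engineer would, in place of code of your own. Each camera call takes 0.05 s, during which the arm holds its last target.

## Working session

There is one attempt and no reset: what is moved stays moved. The work goes in short steps, Python scripts to look and compute and a shell command to move; the robot and the scene stay as the last step left them, time stands still between calls to the robot, and variables do not carry over. Pictures are saved under pics/ and viewed, and the job is handed in when it is done.

```bash
ls; mkdir -p pics
cat > h.py <<'E'
import numpy as np,cv2
from workcell import manip,cams,hand_in
from scipy.spatial.transform import Rotation as R
def shot(name,fn=None):
    c=cams.camera(name)
    if fn: cv2.imwrite('pics/'+fn,c['color'])
    return c
def Rc(c):
    a=np.array(c['attitude']); return a if a.shape==(3,3) else R.from_quat(a).as_matrix()
def pts(c,mask):
    v,u=np.nonzero(mask&(c['depth']>0)); d=c['depth'][v,u]
    n=cv2.undistortPoints(np.stack([u,v],1).astype(np.float64).reshape(-1,1,2),np.array(c['camera_matrix']),np.array(c['distortion'])).reshape(-1,2)
    P=np.c_[n*d[:,None],d]
    return P@Rc(c).T+np.array(c['origin']),np.stack([u,v],1)
def proj(c,X):
    M=Rc(c).T; 
    return cv2.projectPoints(np.atleast_2d(X).astype(float),cv2.Rodrigues(M)[0],-M@np.array(c['origin']),np.array(c['camera_matrix']),np.array(c['distortion']))[0].reshape(-1,2)
E
python3 - <<'E'
from h import *
o=manip.get_obs(); print(o); print(manip.tcp_to_grasp)
for n in ['scene','top']:
    c=shot(n,n+'0.png'); print(n,c['origin'],c['attitude'],c['camera_matrix'],c['distortion'])
    for t in ['chalk_pen','pen_stand','pen_rest','ball_pen','price_block']:
        for r in cams.outline_of(n,t)[:2]: 
            p,_=pts(c,r['region']); print(t,r['conf'],r['box'],np.median(p,0).round(3),p.min(0).round(3),p.max(0).round(3))
E
```

```text
pics
{'clock': 0.0, 'joint_pos': array([ 1.14742687,  0.33288388, -0.06470706,  1.46095939,  0.02157373,
        1.34988234, -0.08849255]), 'joint_velocities': array([-0.00157121, -0.00024467, -0.0014206 ,  0.00154895, -0.00066913,
       -0.00138608,  0.00087765]), 'tau': array([-4.35059219e-04, -6.25458956e+01,  4.86954628e-02, -3.91613352e+01,
        1.61689671e-02,  9.84257291e-03, -1.21877156e-05]), 'position': array([ 0.24366709, -0.57507698,  0.19499984]), 'ee_rot': array([-0.69284074, -0.14125289,  0.69306997, -0.14026171]), 'ft_force': array([-0.14902483,  0.27598407, -0.10441504]), 'torque': array([-0.06502021,  0.03818307,  0.01859579]), 'grip_width': 1.0033740911458497}
0.0187
scene [ 0.35040996 -0.44812929  0.63039464] [ 0.8837317  -0.22508146  0.10256898 -0.39728607] [[427.4177919    0.         284.50492141]
 [  0.         427.4177919  210.15486721]
 [  0.           0.           1.        ]] [0.02284541 0.         0.         0.         0.        ]
chalk_pen 0.88 [213.7, 152.9, 25.0, 39.0] [0.6   0.256 0.085] [0.588 0.219 0.05 ] [0.614 0.289 0.117]
chalk_pen 0.53 [354.4
[... 1124 characters left out ...]
0.3, 28.1, 14.5] [0.72  0.131 0.028] [0.709 0.102 0.001] [0.726 0.16  0.062]
pen_stand 0.88 [215.4, 229.2, 42.8, 34.7] [0.603 0.221 0.012] [ 0.571  0.18  -0.001] [0.648 0.277 0.063]
pen_stand 0.61 [296.0, 202.2, 56.8, 7.9] [0.706 0.028 0.009] [ 0.701 -0.039 -0.001] [0.711 0.092 0.015]
pen_rest 0.73 [307.5, 238.4, 27.5, 50.2] [0.573 0.037 0.01 ] [0.523 0.008 0.001] [0.626 0.068 0.059]
ball_pen 0.65 [297.2, 202.6, 55.5, 3.7] [0.707 0.024 0.009] [ 0.703 -0.041  0.003] [0.711 0.09  0.015]
price_block 0.61 [264.1, 191.5, 28.9, 12.7] [0.72  0.131 0.029] [0.709 0.102 0.009] [0.725 0.159 0.058]
price_block 0.38 [226.4, 168.8, 33.0, 38.6] [0.726 0.212 0.086] [ 0.706  0.184 -0.003] [0.79  0.256 0.092]
```

View pics/scene0.png

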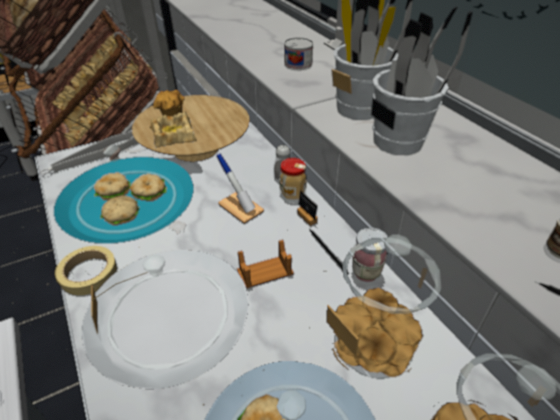

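View pics/top0.png

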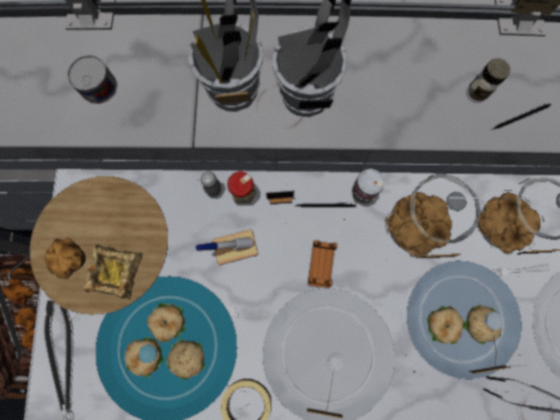

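```bash
cat > fit.py <<'E'
from h import *
from scipy.optimize import least_squares
def cyl(P,r,p0,d0):
    d0=np.array(d0)/np.linalg.norm(d0); a=np.cross(d0,[1,0,0]);a/=np.linalg.norm(a); b=np.cross(d0,a)
    def un(x): 
        d=d0+x[2]*a+x[3]*b; return p0+x[0]*a+x[1]*b, d/np.linalg.norm(d)
    def f(x):
        p,d=un(x); q=P-p; return (np.linalg.norm(q-np.outer(q@d,d),axis=1)-r)
    s=least_squares(f,np.zeros(4),loss='soft_l1',f_scale=.002); p,d=un(s.x); return p,d,np.abs(f(s.x))
E
python3 - <<'E'
from fit import *
allP=[]
for n in ['scene','top']:
    c=shot(n); 
    def best(t): return cams.outline_of(n,t)[0]
    m=cv2.erode(best('chalk_pen')['region'].astype(np.uint8),np.ones((2,2)))>0
    P,uv=pts(c,m); 
    d0=np.array([0,.7,.7])
    k=(P[:,2]>.05)&(abs(P[:,0]-.6)<.03); P=P[k]
    for it in range(3):
        p,d,res=cyl(P,.008,P.mean(0),d0); P=P[res<.005]
    t=(P-p)@d
    print(n,len(P),'p at z=.085',(p+d*(.085-p[2])/d[2]).round(4),'d',d.round(3),'az',np.degrees(np.arctan2(d[1],d[0])).round(1),'lean',np.degrees(np.arccos(d[2])).round(1),'top',(p+d*t.max()).round(4),np.median(res).round(4))
    allP.append(P)
    # foot
    r=best('pen_stand')['region']; S,_=pts(c,r); k=(S[:,2]>.007)&(S[:,2]<.013); 
    rect=cv2.minAreaRect((S[k,:2]*1000).astype(np.float32)); print('foot',rect,k.sum())
    r=best('pen_rest')['region']; S,_=pts(c,r); k=(S[:,2]>.004)&(S[:,2]<.06); 
    rect=cv2.minAreaRect((S[k,:2]*1000).astype(np.float32)); print('rest',rect,k.sum())
    k=(S[:,2]>.035)&(S[:,2]<.06); print('uprights',k.sum()); print((S[k][::max(1,k.sum()//14)]).round(3).tolist())
    im=c['color']; b=(190,130,120,170) if n=='scene' else (180,180,180,120)
    x,y,w,h=b; cv2.imwrite('pics/%s_crop.png'%n,cv2.resize(im[y:y+h,x:x+w],None,fx=4 if n=='top' else 3.5,fy=4 if n=='top' else 3.5,interpolation=cv2.INTER_CUBIC))
P=np.vstack(allP); p,d,res=cyl(P,.008,P.mean(0),d0); print('both',(p+d*(.085-p[2])/d[2]).round(4),d.round(3),np.degrees(np.arccos(d[2])).round(1),(p+d*((P-p)@d).max()).round(4))
E
```

```text
scene 232 p at z=.085 [0.6    0.2664 0.085 ] d [-0.194  0.706  0.681] az 105.3 lean 47.1 top [0.5934 0.2904 0.1082] 0.0009
foot ((609.6407470703125, 226.39682006835938), (57.66451644897461, 91.8736572265625), 15.90993881225586) 434
rest ((569.6944580078125, 34.366268157958984), (102.37474060058594, 63.15592956542969), 0.07527835667133331) 1310
uprights 254
[[0.617, 0.055, 0.051], [0.614, 0.045, 0.052], [0.611, 0.048, 0.043], [0.619, 0.042, 0.039], [0.617, 0.038, 0.036], [0.541, 0.057, 0.049], [0.606, 0.012, 0.053], [0.614, 0.007, 0.05], [0.537, 0.053, 0.042], [0.607, 0.009, 0.044], [0.533, 0.05, 0.037], [0.531, 0.022, 0.053], [0.527, 0.022, 0.047], [0.527, 0.024, 0.037], [0.535, 0.016, 0.036]]
top 241 p at z=.085 [0.601 0.264 0.085] d [-0.168  0.703  0.691] az 103.5 lean 46.3 top [0.5938 0.2942 0.1147] 0.0009
foot ((609.6636962890625, 229.9408721923828), (60.455265045166016, 91.69010925292969), 15.533862113952637) 559
rest ((573.3402099609375, 37.20813751220703), (50.173282623291016, 100.23107147216797), 82.02139282226562) 1045
uprights 208
[[0.62, 0.055, 0.055], [0.616, 0.048, 0.054], [0.616, 0.03, 0.037], [0.613, 0.043, 0.044], [0.611, 0.052, 0.043], [0.609, 0.013, 0.056], [0.607, 0.014, 0.055], [0.606, 0.008, 0.052], [0.538, 0.061, 0.055], [0.537, 0.045, 0.036], [0.534, 0.061, 0.054], [0.534, 0.026, 0.056], [0.533, 0.041, 0.036], [0.53, 0.047, 0.037], [0.528, 0.033, 0.041]]
both [0.6007 0.265  0.085 ] [-0.178  0.703  0.689] 46.5 [0.5933 0.2947 0.114 ]
```

```bash
cat > plan.py <<'E'
from h import *
h=np.array([-.262,.965,0]);h/=np.linalg.norm(h); z=np.array([0,0,1.])
lean=np.radians(46.5); d=np.sin(lean)*h+np.cos(lean)*z; xt=np.cos(lean)*h-np.sin(lean)*z
tube=(h+z)/np.sqrt(2)
def tool(x,y): return np.stack([x,y,np.cross(x,y)],1)
side=np.cross(z,h)
def cur():
    o=manip.get_obs(); return np.array(o['position']),R.from_quat(o['ee_rot']),o
def delta(pt,Rt,p=None,r=None):
    if p is None: p,r,_=cur()
    w=(r.inv()*Rt).as_rotvec(); return r.inv().apply(pt-p)*1000,w
def rows(pt,Rt,n,p=None,r=None):
    if p is None: p,r,_=cur()
    w=(r.inv()*Rt).as_rotvec()/n; s=(pt-p)/n
    for i in range(n):
        v=r.inv().apply(s)*1000; print(*v.round(1),*w.round(4)); r=r*R.from_rotvec(w)
E
python3 - <<'E'
from plan import *
p,r,o=cur(); print(r.as_matrix().round(3))
for s in (1,-1):
    Rt=R.from_matrix(tool(xt,s*side)); w=(r.inv()*Rt).as_rotvec(); print(s,w.round(3),np.linalg.norm(w)); 
print('xt',xt,'side',side)
E
```

```text
[[ 0.     0.39  -0.921]
 [-0.    -0.921 -0.39 ]
 [-1.     0.    -0.   ]]
1 [ 1.615 -0.562 -0.644] 1.8276969257710882
-1 [-1.36   0.622 -0.543] 1.591347983557975
xt [-0.18036071  0.66430568 -0.72537437] side [-0.96506321 -0.26201716  0.        ]
```

View pics/scene_crop.png

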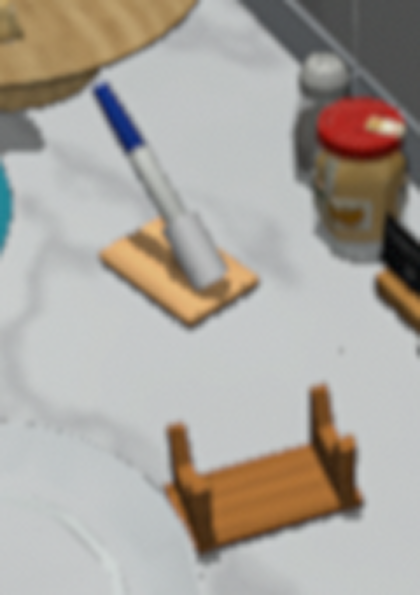

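View pics/top_crop.png

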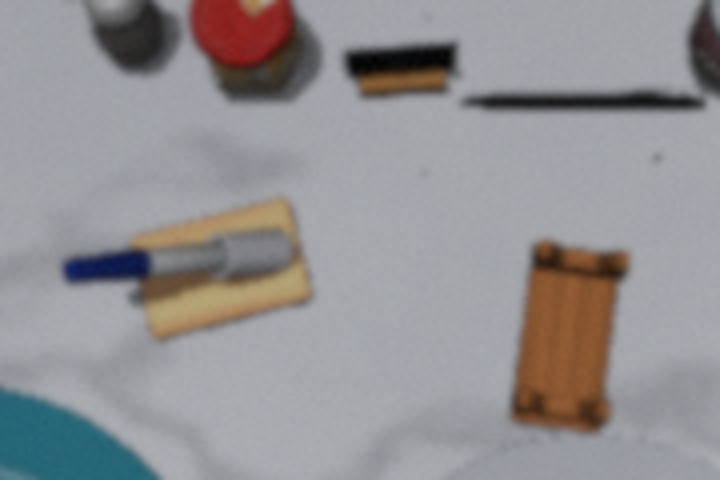

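```bash
python3 -m handwheel '-50 0 0 0 0 0 85;-50 0 0 0 0 0 85;-50 0 0 0 0 0 85;-20 0 0 0 0 0 85' 25
python3 - <<'E'
from plan import *
p,r,o=cur(); print(p,o['joint_pos'].round(3))
Rt=R.from_matrix(tool(-z,-side))
rows(np.array([.56,.17,.37]),Rt,18)
for n in ['top']:
    c=cams.camera(n); P,uv=pts(c,np.ones((420,560),bool))
    k=(P[:,1]>.3)&(P[:,1]<.5)&(P[:,0]>.45)&(P[:,0]<.72)
    for y0 in np.arange(.3,.5,.02):
        m=k&(abs(P[:,1]-y0)<.01); print(round(y0,2),P[m,2].max().round(3), np.percentile(P[m,2],90).round(3))
E
```

```text
clock: 1.4
position: [0.2442, -0.5762, 0.3716]
ee_rot: [0.694, 0.138, -0.692, 0.143]
ft_force: [0.6, 0.0, 0.4]
grip_width: 0.993
[ 0.24420653 -0.57620983  0.37163121] [ 1.135  0.309 -0.053  1.129  0.016  1.697 -0.084]
-0.1 -31.3 -32.3 -0.0797 0.0003 -0.0003
-0.1 -28.7 -34.7 -0.0797 0.0003 -0.0003
-0.1 -25.8 -36.9 -0.0797 0.0003 -0.0003
-0.1 -22.8 -38.8 -0.0797 0.0003 -0.0003
-0.0 -19.6 -40.5 -0.0797 0.0003 -0.0003
-0.0 -16.3 -42.0 -0.0797 0.0003 -0.0003
-0.0 -12.9 -43.1 -0.0797 0.0003 -0.0003
0.0 -9.5 -44.0 -0.0797 0.0003 -0.0003
0.0 -5.9 -44.6 -0.0797 0.0003 -0.0003
0.0 -2.3 -45.0 -0.0797 0.0003 -0.0003
0.0 1.2 -45.0 -0.0797 0.0003 -0.0003
0.1 4.8 -44.8 -0.0797 0.0003 -0.0003
0.1 8.4 -44.2 -0.0797 0.0003 -0.0003
0.1 11.9 -43.4 -0.0797 0.0003 -0.0003
0.1 15.3 -42.3 -0.0797 0.0003 -0.0003
0.1 18.6 -41.0 -0.0797 0.0003 -0.0003
0.1 21.8 -39.4 -0.0797 0.0003 -0.0003
0.1 24.9 -37.5 -0.0797 0.0003 -0.0003
0.3 0.03 0.017
0.32 0.031 0.016
0.34 0.046 0.028
0.36 0.088 0.083
0.38 0.089 0.086
0.4 0.09 0.087
0.42 0.12 0.107
0.44 0.122 0.113
0.46 0.119 0.108
0.48 0.12 0.108
```

```bash
python3 -m handwheel '0 -31 -32 -0.08 0 0 85;0 -29 -35 -0.08 0 0 85;0 -26 -37 -0.08 0 0 85;0 -23 -39 -0.08 0 0 85;0 -20 -40 -0.08 0 0 85;0 -16 -42 -0.08 0 0 85;0 -13 -43 -0.08 0 0 85;0 -9 -44 -0.08 0 0 85'; python3 -m handwheel '0 -6 -45 -0.08 0 0 85;0 -2 -45 -0.08 0 0 85;0 1 -45 -0.08 0 0 85;0 5 -45 -0.08 0 0 85;0 8 -44 -0.08 0 0 85;0 12 -43 -0.08 0 0 85;0 15 -42 -0.08 0 0 85;0 19 -41 -0.08 0 0 85'
python3 - <<'E'
from plan import *
p,r,o=cur(); print(p,o['joint_pos'].round(3))
Rt=R.from_matrix(tool(xt,-side))
rows(np.array([.606,.2465,.0667])+.019*xt-.15*xt,Rt,8)
E
```

```text
clock: 2.25
position: [0.3839, -0.2419, 0.3657]
ee_rot: [-0.613, -0.352, 0.613, -0.353]
ft_force: [0.8, -1.0, 0.8]
grip_width: 0.996
clock: 3.05
position: [0.5235, 0.0895, 0.3658]
ee_rot: [0.471, 0.527, -0.471, 0.528]
ft_force: [1.4, -0.3, 0.7]
grip_width: 0.992
[0.52352114 0.08952958 0.36578781] [ 0.42   0.155 -0.771  1.365  0.109  1.663 -0.222]
25.5 14.1 -7.2 -0.0181 0.0948 -0.0073
26.0 14.4 -4.5 -0.0181 0.0948 -0.0073
26.2 14.7 -1.8 -0.0181 0.0948 -0.0073
26.1 14.9 1.0 -0.0181 0.0948 -0.0073
25.8 15.0 3.7 -0.0181 0.0948 -0.0073
25.2 15.1 6.4 -0.0181 0.0948 -0.0073
24.3 15.2 9.0 -0.0181 0.0948 -0.0073
23.2 15.2 11.5 -0.0181 0.0948 -0.0073
```

```bash
python3 -m handwheel '25 14 -7 -0.018 0.095 -0.007 85;26 14 -4 -0.018 0.095 -0.007 85;26 15 -2 -0.018 0.095 -0.007 85;26 15 1 -0.018 0.095 -0.007 85;26 15 4 -0.018 0.095 -0.007 85;25 15 6 -0.018 0.095 -0.007 85;24 15 9 -0.018 0.095 -0.007 85;23 15 11 -0.018 0.095 -0.007 85'; python3 -m handwheel '0 0 0 0 0 0 85'
python3 - <<'E'
from plan import *
p,r,o=cur(); print(p,o['joint_pos'].round(3))
Rt=R.from_matrix(tool(xt,-side)); print(Rt.as_quat())
print(delta(np.array([.606,.2465,.0667])+.019*xt-.11*xt,Rt))
c=shot('top','top1.png');
E
```

```text
clock: 3.85
position: [0.6297, 0.157, 0.1622]
ee_rot: [0.561, 0.729, -0.238, 0.312]
ft_force: [0.5, 0.2, 0.8]
grip_width: 0.995
clock: 3.95
position: [0.6274, 0.1547, 0.154]
ee_rot: [0.56, 0.73, -0.242, 0.306]
ft_force: [-1.3, -1.2, -0.8]
grip_width: 0.995
[0.62742054 0.15469342 0.15401884] [ 0.574  0.741 -0.774  1.351 -0.268  1.375  0.236]
[ 0.55811663  0.72985143 -0.23978583  0.31356892]
(array([37.25801134,  3.37506469, -7.92176523]), array([-0.01321432, -0.00954504,  0.00266153]))
```

```bash
python3 -m handwheel '19 2 -4 -0.013 -0.01 0.003 85;19 1 -4 0 0 0 85;15 0 0 0 0 0 85;15 0 0 0 0 0 85;0 0 0 0 0 0 85'
python3 - <<'E'
from plan import *
p,r,o=cur(); print(p,o['joint_pos'].round(3))
Rt=R.from_matrix(tool(xt,-side))
print(delta(np.array([.606,.2465,.0667])+.019*xt,Rt))
for n,b in (('top',(170,160,160,120)),('scene',(170,110,160,120))):
    c=shot(n); x,y,w,hh=b; im=c['color'].copy()
    cv2.imwrite('pics/%s2.png'%n,cv2.resize(im[y:y+hh,x:x+w],None,fx=4.5,fy=4.5,interpolation=cv2.INTER_CUBIC))
    for k in [(0,0),(0,.04),(0,-.04)]: print(n,proj(c,p+r.apply([k[0],k[1],0])).round(1), ((proj(c,p+r.apply([k[0],k[1],0]))-[x,y])*4.5).round(0))
E
```

```text
clock: 4.5
position: [0.617, 0.2102, 0.1189]
ee_rot: [0.557, 0.729, -0.237, 0.321]
ft_force: [-0.1, -0.1, -0.5]
grip_width: 0.997
[0.61703113 0.21019268 0.11886847] [ 0.521  0.74  -0.788  1.437 -0.261  1.242  0.23 ]
(array([83.01210354, -1.62811532,  7.67540779]), array([ 0.01204134,  0.00850176, -0.00480523]))
top [[238.7 235.7]] [[309. 340.]]
top [[234.  216.4]] [[288. 254.]]
top [[243.5 255.2]] [[331. 429.]]
scene [[243.7 168.1]] [[332. 261.]]
scene [[258.4 160. ]] [[398. 225.]]
scene [[228.2 176.5]] [[262. 299.]]
```

View pics/top2.png

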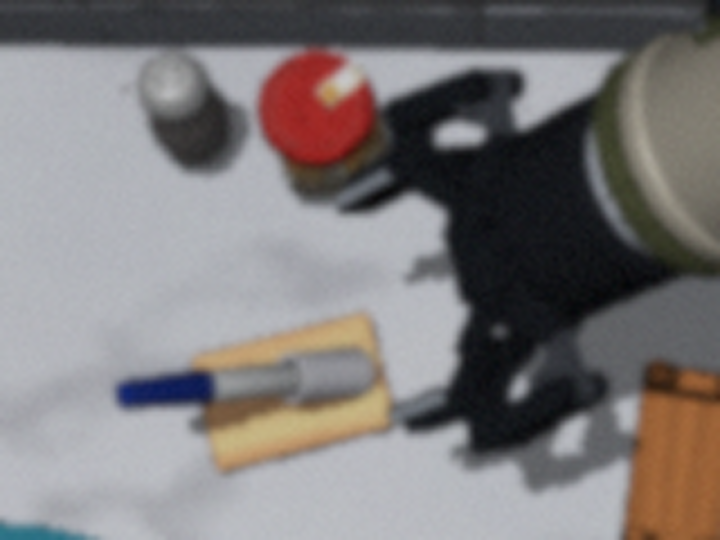

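View pics/scene2.png

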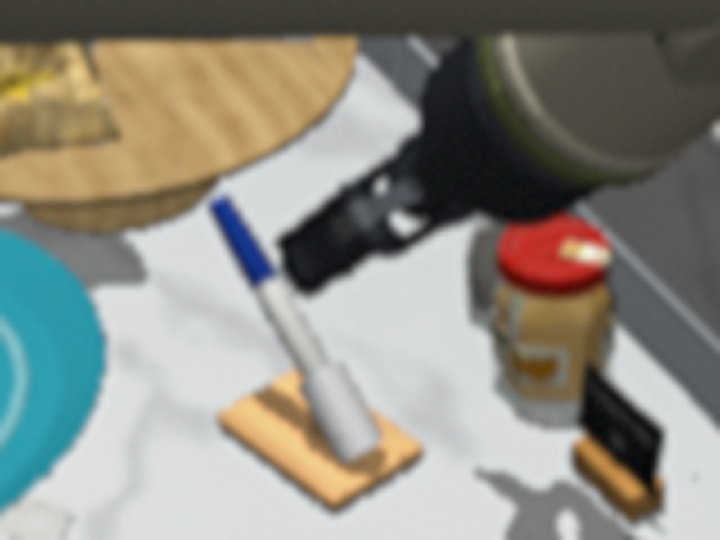

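```bash
python3 -m handwheel '0 0 0 0 0 0 85'
python3 - <<'E'
from plan import *
p,r,o=cur(); print(p,o['grip_width'])
for n in ('top','scene'):
    c=shot(n); P,uv=pts(c,np.ones((420,560),bool))
    q=r.inv().apply(P-p)*1000
    k=(q[:,0]>-90)&(q[:,0]<15)&(abs(q[:,1])<75)&(abs(q[:,2])<25)&(P[:,2]>.06)
    q=q[k]; print(n,k.sum())
    for s in (1,-1):
        a=q[(q[:,1]*s>0)]
        if len(a): print(s,len(a),np.percentile(a,[2,50,98],axis=0).round(0).tolist())
        for x0 in range(-60,10,10):
            b=a[(a[:,0]>=x0)&(a[:,0]<x0+10)]
            if len(b): print('  x',x0,len(b),b.min(0).round(0),b.max(0).round(0))
E
```

```text
clock: 4.7
position: [0.6192, 0.2079, 0.1198]
ee_rot: [0.559, 0.727, -0.237, 0.321]
ft_force: [-0.7, -0.8, -0.3]
grip_width: 0.995
[0.61924263 0.20792746 0.11983833] 0.9946569692285979
top 239
1 129 [[-88.0, 41.0, -14.0], [-70.0, 43.0, -9.0], [-51.0, 54.0, 6.0]]
  x -60 25 [-59.  41. -14.] [-50.  53.   7.]
-1 110 [[-89.0, -57.0, -13.0], [-71.0, -50.0, -10.0], [-53.0, -43.0, 1.0]]
  x -60 18 [-60. -56. -13.] [-51. -43.  -7.]
scene 18
-1 18 [[-72.0, -58.0, -6.0], [-60.0, -55.0, 6.0], [-50.0, -47.0, 12.0]]
  x -60 7 [-60. -56.  -7.] [-51. -49.  12.]
  x -50 2 [-50. -50.   8.] [-50. -50.  11.]
```

```bash
python3 -m handwheel '0 0 0 0 0 0 16;0 0 0 0 0 0 16;0 0 0 0 0 0 16;0 0 0 0 0 0 16;0 0 0 0 0 0 16;0 0 0 0 0 0 16;0 0 0 0 0 0 16;0 0 0 0 0 0 16'
python3 - <<'E'
from plan import *
p,r,o=cur(); print(p,o['grip_width'])
for n,b in (('top',(170,160,160,120)),('scene',(170,110,160,120))):
    c=shot(n); P,uv=pts(c,np.ones((420,560),bool))
    q=r.inv().apply(P-p)*1000
    k=(q[:,0]>-90)&(q[:,0]<25)&(abs(q[:,1])<75)&(abs(q[:,2])<25)&(P[:,2]>.06)
    a=q[k]; print(n,k.sum())
    for x0 in range(-60,20,10):
            b2=a[(a[:,0]>=x0)&(a[:,0]<x0+10)]
            if len(b2): print('  x',x0,len(b2),b2.min(0).round(0),b2.max(0).round(0))
    x,y,w,hh=b; im=c['color'].copy()
    im=cv2.resize(im[y:y+hh,x:x+w],None,fx=4.5,fy=4.5,interpolation=cv2.INTER_CUBIC)
    u=((proj(c,p)[0]-[x,y])*4.5).astype(int); cv2.circle(im,tuple(int(i) for i in u),5,(0,0,255),2)
    cv2.imwrite('pics/%s3.png'%n,im)
E
```

```text
clock: 5.6
position: [0.6185, 0.2088, 0.1193]
ee_rot: [0.558, 0.728, -0.237, 0.32]
ft_force: [0.2, -0.5, 0.6]
grip_width: 0.188
[0.6184849  0.20880223 0.11927843] 0.18821245195655908
top 412
  x -60 67 [-60. -23. -13.] [-50.  21.   7.]
  x -50 59 [-50. -23. -14.] [-40.  20.   5.]
  x -40 8 [-40. -15. -11.] [-36.  13.   9.]
scene 49
  x -60 2 [-59. -23.  -2.] [-51. -12.  12.]
  x -50 14 [-49. -24.  -5.] [-42.  10.  12.]
  x -40 4 [-40. -16.  -8.] [-36. -12.  12.]
```

View pics/top3.png

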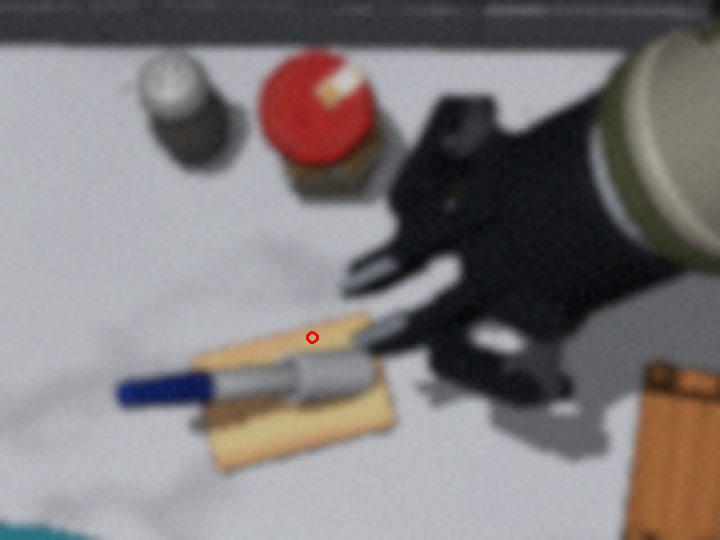

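View pics/scene3.png

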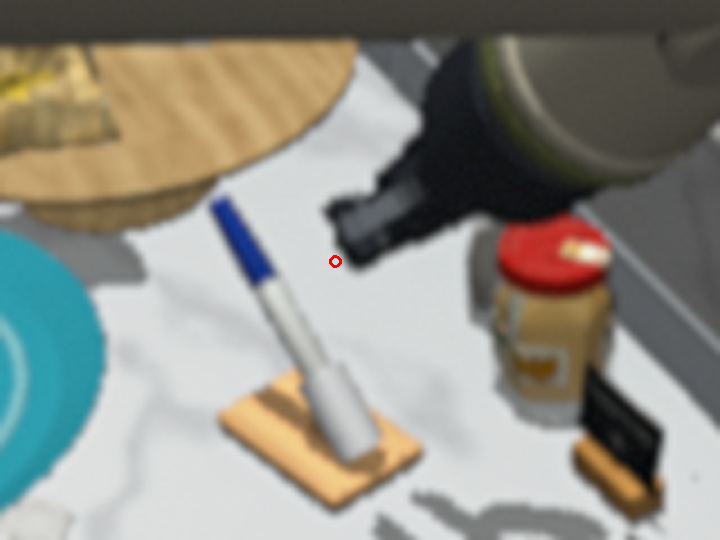

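Run:
```python
from plan import *
Rt=R.from_matrix(tool(xt,-side))
print(delta(np.array([.606,.2465,.0667])+.054*xt,Rt))
```

```text
(array([119.46085264,  -3.0833355 ,   6.45979146]), array([ 0.01093243,  0.00797714, -0.00706357]))
```

```bash
python3 -m handwheel '0 -2 6 0.011 0.008 -0.007 60;20 0 0 0 0 0 60;20 0 0 0 0 0 60;20 0 0 0 0 0 60;10 0 0 0 0 0 60;0 0 0 0 0 0 60;0 0 0 0 0 0 60'
cat > look.py <<'E'
from plan import *
import sys
tag=sys.argv[1]; off=float(sys.argv[2]) if len(sys.argv)>2 else .035
p,r,o=cur(); print(p.round(4),o['joint_pos'].round(2),'gw',round(o['grip_width'],3),'F',np.round(o['ft_force'],1))
for n,b in (('top',(170,160,160,120)),('scene',(170,110,160,120))):
    c=shot(n); P,uv=pts(c,np.ones((420,560),bool))
    q=r.inv().apply(P-p)*1000
    dark=(c['color'].reshape(-1,3).max(1)<90)[uv[:,1]*560+uv[:,0]]
    k=(q[:,0]>-110)&(q[:,0]<25)&(abs(q[:,1])<75)&(abs(q[:,2])<25)&(P[:,2]>.03)&dark
    a=q[k]
    for x0 in range(-60,20,10):
            b2=a[(a[:,0]>=x0)&(a[:,0]<x0+10)]
            if len(b2): print(n,'  x',x0,len(b2),b2.min(0).round(0),b2.max(0).round(0))
    x,y,w,hh=b; im=c['color'].copy()
    im=cv2.resize(im[y:y+hh,x:x+w],None,fx=4.5,fy=4.5,interpolation=cv2.INTER_CUBIC)
    for off2,col in ((0.,(0,0,255)),(off,(0,255,0)),(off+.019,(255,0,255))):
        u=((proj(c,p-off2*r.as_matrix()[:,0])[0]-[x,y])*4.5).astype(int); cv2.circle(im,tuple(int(i) for i in u),4,col,2)
    cv2.imwrite('pics/%s_%s.png'%(n,tag),im)
Rt=R.from_matrix(tool(xt,-side))
print(delta(np.array([.606,.2465,.0667])+(.019+off)*xt,Rt))
E
python3 look.py a
```

```text
clock: 6.4
position: [0.6057, 0.2499, 0.0647]
ee_rot: [0.558, 0.73, -0.24, 0.314]
ft_force: [-0.4, -1.4, 0.5]
grip_width: 0.698
[0.6057 0.2499 0.0647] [ 0.47  0.79 -0.78  1.5  -0.25  1.12  0.23] gw 0.698 F [-0.4 -1.4  0.5]
top   x -60 26 [-60. -43. -13.] [-51.  42.   4.]
top   x -50 3 [-50. -42.  -8.] [-47. -38.  -7.]
top   x -20 2 [-11.  -7. -23.] [-11.   3. -23.]
top   x -10 2 [ -8.  -9. -24.] [ -5.  -8. -20.]
scene   x -20 3 [-13.  -7. -22.] [-10.  -2. -21.]
scene   x -10 1 [ -8.  -8. -22.] [ -8.  -8. -22.]
(array([50.70554152, -1.03506041,  0.99412638]), array([-0.00036456,  0.00053641, -0.00170276]))
```

View pics/top_a.png

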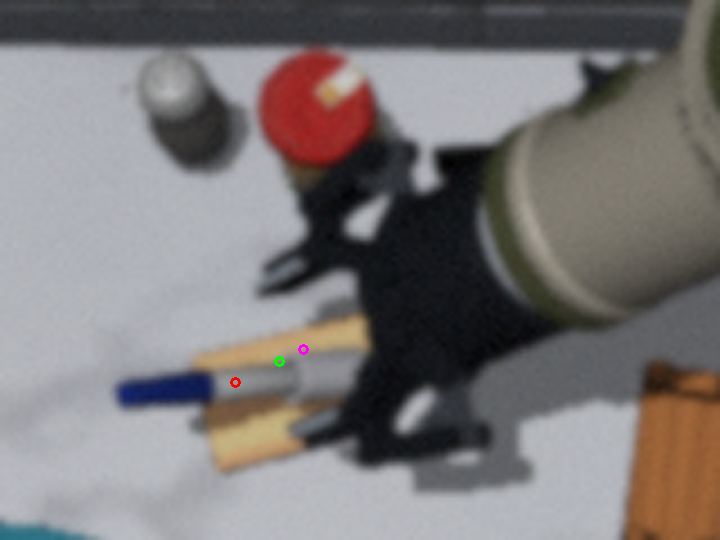

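View pics/scene_a.png

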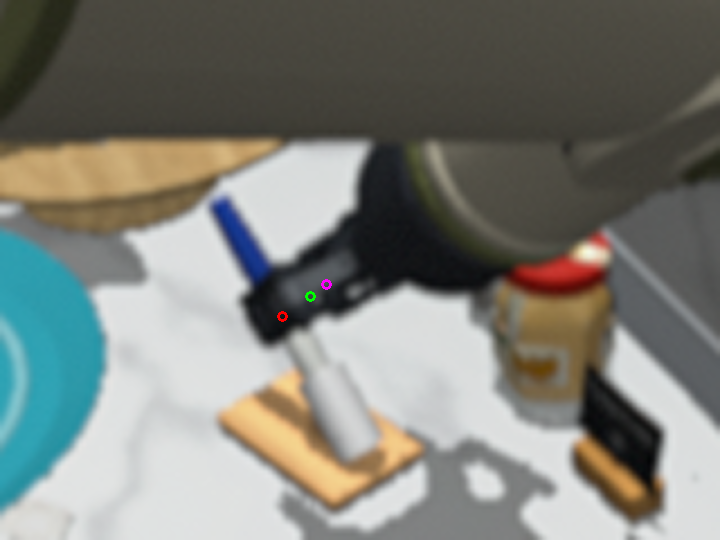

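```bash
python3 -m handwheel '15 -1 1 0 0 0 60;15 0 0 0 0 0 60;10 0 0 0 0 0 60;5 0 0 0 0 0 60;0 0 0 0 0 0 60;0 0 0 0 0 0 60'; python3 look.py b
```

```text
clock: 7.1
position: [0.5965, 0.2795, 0.0312]
ee_rot: [0.558, 0.73, -0.24, 0.314]
ft_force: [0.4, -0.3, 1.2]
grip_width: 0.701
[0.5965 0.2795 0.0312] [ 0.43  0.83 -0.78  1.53 -0.25  1.04  0.22] gw 0.701 F [ 0.4 -0.3  1.2]
top   x -60 26 [-60. -42. -25.] [-51.  42.   4.]
top   x -50 3 [-50. -40. -11.] [-48.  31.  -7.]
scene   x -60 1 [-57.  -5. -20.] [-57.  -5. -20.]
scene   x -50 1 [-44.  -6.   4.] [-44.  -6.   4.]
(array([5.06045408, 0.30408072, 0.25568445]), array([-0.00013214,  0.00029952, -0.00100071]))
```

View pics/top_b.png

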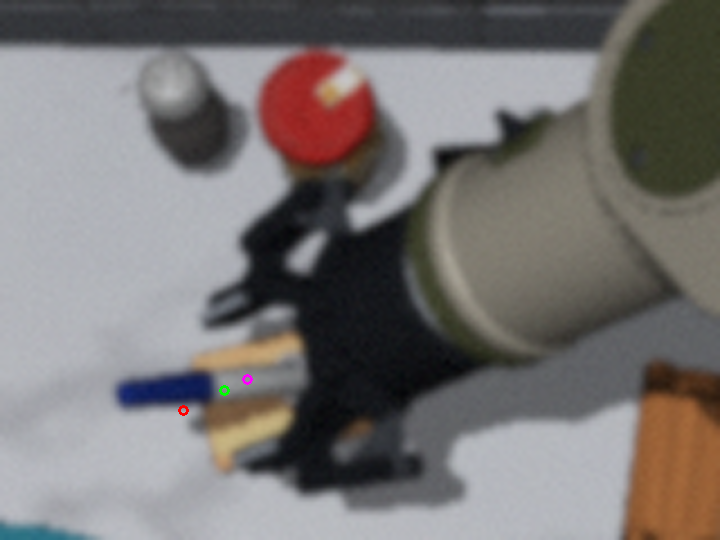

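View pics/scene_b.png

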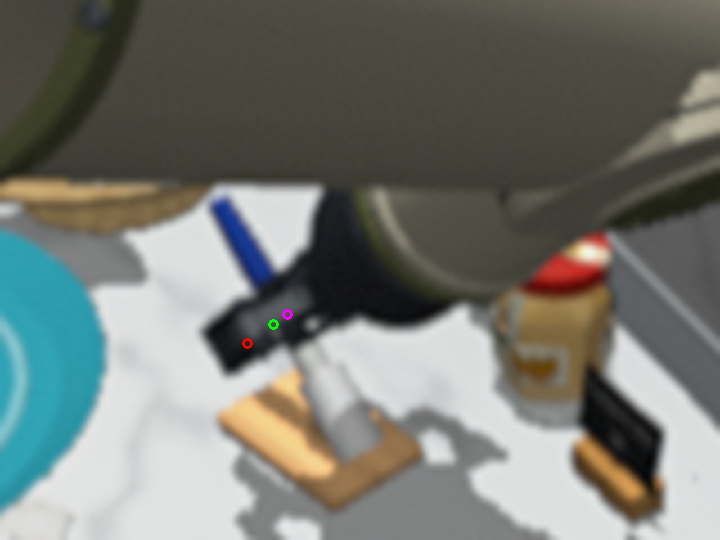

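```bash
python3 -m handwheel '5 0 0 0 0 0 40;0 0 0 0 0 0 24;0 0 0 0 0 0 24;0 0 0 0 0 0 24;0 0 0 0 0 0 22' 20; python3 look.py c
```

```text
clock: 7.7
position: [0.5954, 0.2828, 0.0275]
ee_rot: [0.558, 0.73, -0.24, 0.314]
ft_force: [-0.0, -0.0, -0.2]
grip_width: 0.259
[0.5954 0.2828 0.0275] [ 0.43  0.83 -0.78  1.54 -0.25  1.03  0.22] gw 0.259 F [-0.  -0.  -0.2]
top   x -60 41 [-60. -25. -25.] [-50.  23.   8.]
top   x -50 11 [-49. -21. -11.] [-43.  22.   9.]
(array([-0.43818544,  0.6918288 ,  0.41940572]), array([-7.43111947e-05,  2.69774743e-05, -2.33207094e-04]))
```

View pics/top_c.png

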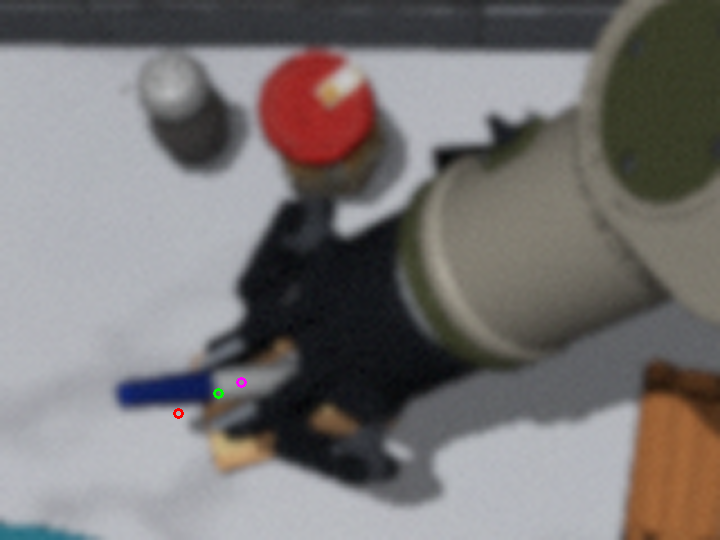

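View pics/scene_c.png

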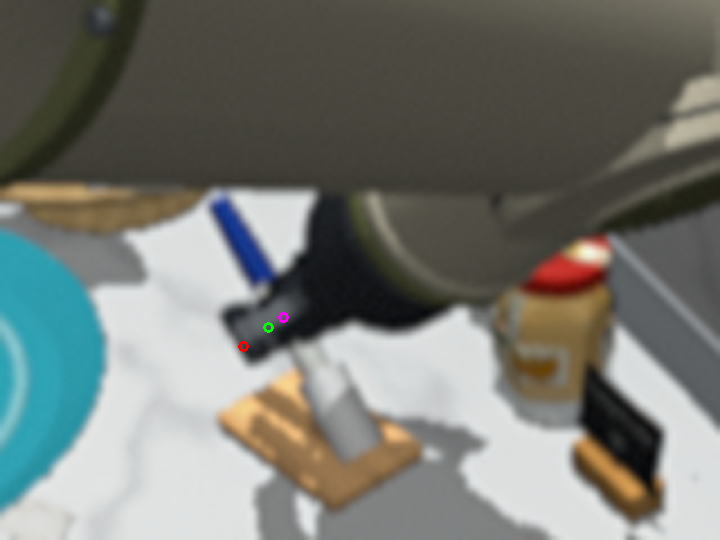

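```bash
python3 -m handwheel '0 0 0 0 0 0 18;0 0 0 0 0 0 16;0 0 0 0 0 0 13;0 0 0 0 0 0 10;0 0 0 0 0 0 8;0 0 0 0 0 0 8' 20; python3 look.py d
```

```text
clock: 8.4
position: [0.5954, 0.2828, 0.0274]
ee_rot: [0.558, 0.73, -0.24, 0.314]
ft_force: [0.5, 0.2, 0.3]
grip_width: 0.174
[0.5954 0.2828 0.0274] [ 0.43  0.83 -0.78  1.54 -0.25  1.03  0.22] gw 0.174 F [0.5 0.2 0.3]
top   x -60 30 [-60. -22. -25.] [-51.  19.  22.]
top   x -50 11 [-50. -19. -14.] [-41.  18.  -7.]
scene   x -60 1 [-56.  -9. -13.] [-56.  -9. -13.]
(array([-0.5331235 ,  0.74256334,  0.41663269]), array([-9.80779733e-05, -4.36547234e-05, -9.69252058e-05]))
```

View pics/top_d.png

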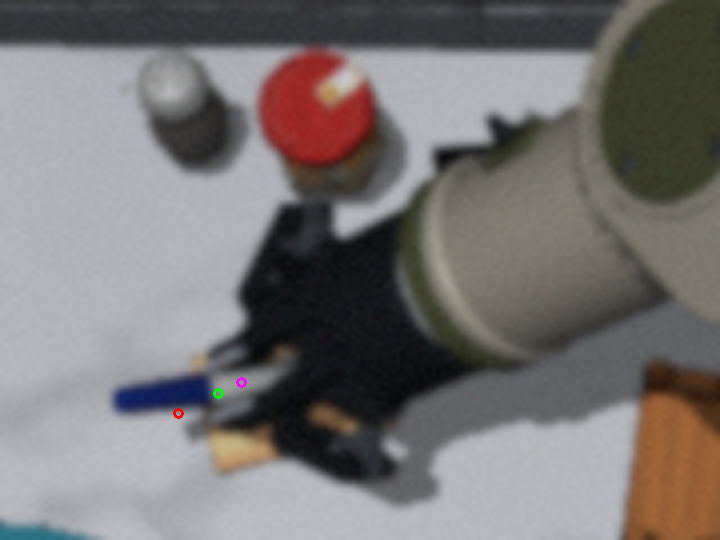

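View pics/scene_d.png

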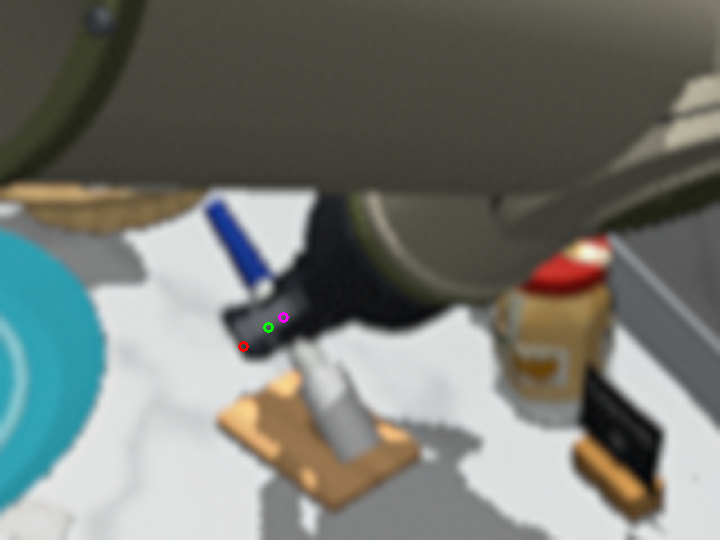

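```bash
python3 -m handwheel '0 0.7 0 0 0 0 8;0 0 -1 0 0 0 8;-0.1 0 -2 0 0 0 8;0 0 -3 0 0 0 8;-0.1 0 -3 0 0 0 8;-0.1 0 -3 0 0 0 8;0 0 0 0 0 0 8'; python3 look.py e
```

```text
clock: 9.2
position: [0.5937, 0.2918, 0.0365]
ee_rot: [0.558, 0.73, -0.239, 0.314]
ft_force: [0.1, -0.3, -0.5]
grip_width: 0.177
[0.5937 0.2918 0.0365] [ 0.42  0.82 -0.78  1.54 -0.25  1.03  0.21] gw 0.177 F [ 0.1 -0.3 -0.5]
top   x -60 23 [-60. -22. -13.] [-51.  19.  21.]
top   x -50 9 [-50. -20. -10.] [-41.  18.  -7.]
(array([-0.23350437,  0.06649166, 12.49672657]), array([ 6.50152444e-05,  7.57392784e-05, -6.76324968e-05]))
```

View pics/top_e.png

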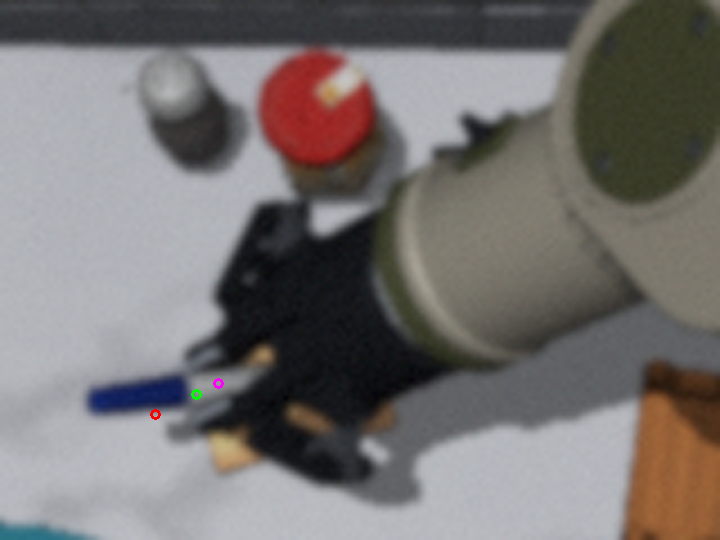

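View pics/scene_e.png

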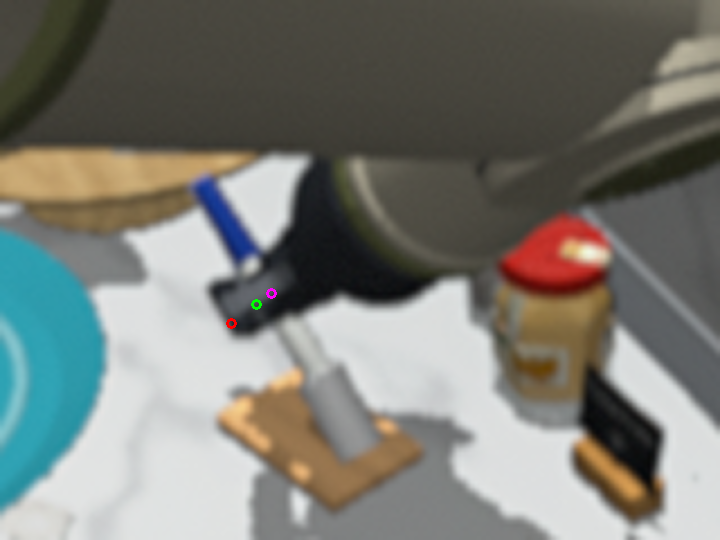

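Pen is sliding out (cap moved up and left); foot corners unchanged at (218,420)/(335,510) in the scene crop. Continue along the tube.

```bash
python3 -m handwheel '-0.1 0 -5 0 0 0 8;-0.1 0 -5 0 0 0 8;-0.2 0 -5 0 0 0 8;-0.1 0 -5 0 0 0 8;-0.1 0 -5 0 0 0 8;-0.2 0 -5 0 0 0 8;-0.1 0 -5 0 0 0 8;0 0 0 0 0 0 8'; python3 look.py f
```

```text
clock: 10.1
position: [0.5872, 0.316, 0.0614]
ee_rot: [0.558, 0.73, -0.239, 0.314]
ft_force: [0.2, 0.7, 0.3]
grip_width: 0.179
[0.5872 0.316  0.0614] [ 0.4   0.78 -0.8   1.54 -0.27  1.03  0.17] gw 0.179 F [0.2 0.7 0.3]
top   x -60 29 [-59. -22. -13.] [-50.  20.   5.]
top   x -50 12 [-50. -22. -11.] [-41.  16.  -2.]
(array([ 0.68731998,  0.05291911, 47.35067636]), array([-1.37387834e-05,  1.61875321e-04, -1.01758465e-04]))
```

View pics/scene_f.png

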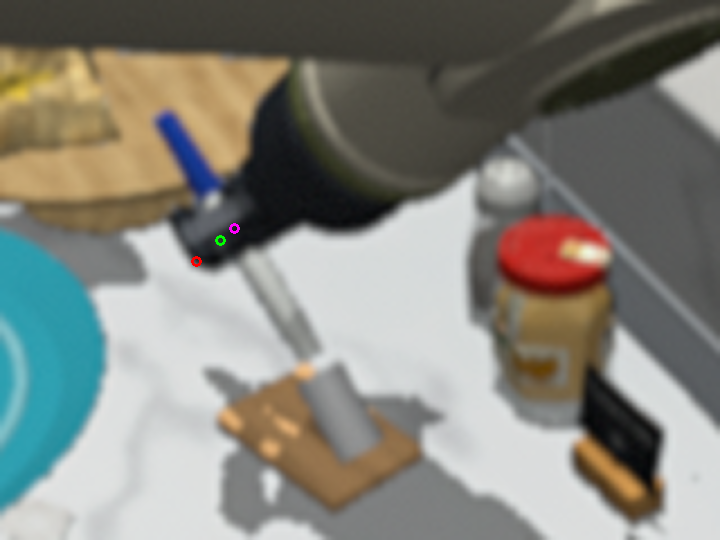

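View pics/top_f.png

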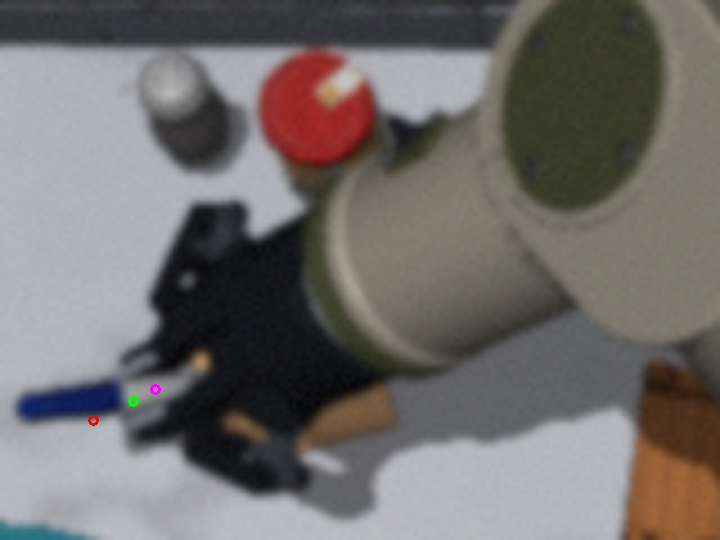

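```bash
python3 -m handwheel '-0.1 0 -5 0 0 0 8;-0.2 0 -8 0 0 0 8;-0.3 0 -12 0 0 0 8;-20 0 -20 0 0 0 8;-22 0 -22 0 0 0 8;-22 0 -22 0 0 0 8;0 0 0 0 0 0 8'
cat >> plan.py <<'E'
yaw=np.radians(-8.5); rx=np.array([np.cos(yaw),np.sin(yaw),0]); ry=np.array([-np.sin(yaw),np.cos(yaw),0])
Rrest=R.from_matrix(tool(-z,ry))
OFF=.035; rc=np.array([.573,.037,.042])
E
python3 - <<'E'
from plan import *
p,r,o=cur(); print(p,o['joint_pos'].round(2),o['grip_width'],o['ft_force'])
t=rc+[0,0,.10]-z*(OFF+.019)
print(t); rows(t,Rrest,12)
E
python3 look.py g
```

```text
clock: 10.9
position: [0.5832, 0.3368, 0.1745]
ee_rot: [0.559, 0.729, -0.237, 0.316]
ft_force: [-0.1, 0.0, -0.7]
grip_width: 0.171
[0.58318938 0.33683825 0.17454251] [ 0.4   0.64 -0.85  1.48 -0.32  1.16  0.06] 0.17052097032858593 [-0.12925336  0.03696335 -0.69265871]
[0.573 0.037 0.088]
-11.3 -7.4 22.2 -0.0913 -0.0556 -0.037
-9.7 -9.9 22.0 -0.0913 -0.0556 -0.037
-8.1 -12.2 21.5 -0.0913 -0.0556 -0.037
-6.4 -14.4 20.7 -0.0913 -0.0556 -0.037
-4.7 -16.4 19.6 -0.0913 -0.0556 -0.037
-3.0 -18.3 18.3 -0.0913 -0.0556 -0.037
-1.3 -20.0 16.6 -0.0913 -0.0556 -0.037
0.3 -21.4 14.8 -0.0913 -0.0556 -0.037
1.9 -22.6 12.7 -0.0913 -0.0556 -0.037
3.4 -23.6 10.4 -0.0913 -0.0556 -0.037
4.8 -24.3 8.0 -0.0913 -0.0556 -0.037
6.1 -24.7 5.5 -0.0913 -0.0556 -0.037
[0.5832 0.3368 0.1745] [ 0.4   0.64 -0.85  1.48 -0.32  1.16  0.06] gw 0.171 F [-0.1  0.  -0.7]
top   x -60 35 [-60. -22. -24.] [-50.  20.  21.]
top   x -50 7 [-50. -20. -10.] [-44. -14.  -8.]
scene   x -60 17 [-60. -21.   9.] [-51.   9.  13.]
scene   x -50 10 [-50. -23.   6.] [-43. -14.  13.]
scene   x -40 1 [-39. -14.  10.] [-39. -14.  10.]
(array([ 65.63353812,  -0.3836922 , 137.71081587]), array([ 0.00174538,  0.00054793, -0.00085878]))
```

View pics/scene_g.png

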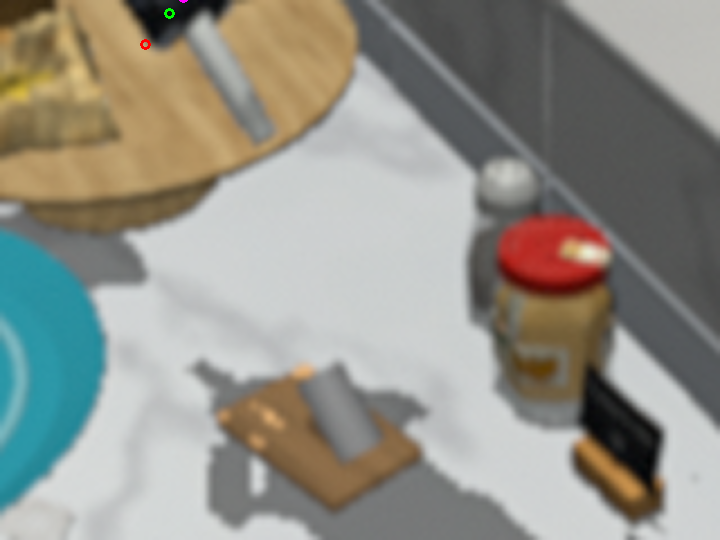

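```bash
python3 -m handwheel '-11 -7 22 -0.091 -0.056 -0.037 8;-10 -10 22 -0.091 -0.056 -0.037 8;-8 -12 22 -0.091 -0.056 -0.037 8;-6 -14 21 -0.091 -0.056 -0.037 8;-5 -16 20 -0.091 -0.056 -0.037 8;-3 -18 18 -0.091 -0.056 -0.037 8;-1 -20 17 -0.091 -0.056 -0.037 8;0 -21 15 -0.091 -0.056 -0.037 8';python3 -m handwheel '2 -23 13 -0.091 -0.056 -0.037 8;3 -24 10 -0.091 -0.056 -0.037 8;5 -24 8 -0.091 -0.056 -0.037 8;6 -25 5 -0.091 -0.056 -0.037 8;0 0 0 0 0 0 8;0 0 0 0 0 0 8'
cat > lookr.py <<'E'
from fit import *
from plan import *
import sys
tag=sys.argv[1]
p,r,o=cur(); print(p.round(4),o['joint_pos'].round(2),'gw',round(o['grip_width'],3),'F',np.round(o['ft_force'],2))
print('to rest pose+.0:',*[v.round(3) for v in delta(rc-z*(OFF+.019),Rrest)])
for n,b in (('top',(250,180,150,112)),('scene',(180,190,150,112))):
    c=shot(n); P,uv=pts(c,np.ones((420,560),bool))
    x,y,w,hh=b; im=cv2.resize(c['color'][y:y+hh,x:x+w],None,fx=5,fy=5,interpolation=cv2.INTER_CUBIC)
    cv2.imwrite('pics/%s_%s.png'%(n,tag),im)
    for q in cams.outline_of(n,'chalk_pen')[:2]:
        S,_=pts(c,q['region']); print(n,q['conf'],q['box'],np.median(S,0).round(3))
        g=p-(OFF+.019)*r.as_matrix()[:,0]; e=r.as_matrix()[:,2]
        S=S[np.linalg.norm(np.cross(S-g,e),axis=1)<.02]
        if len(S)>20:
            for it in range(3):
                pp,dd,res=cyl(S,.008,S.mean(0),e); S=S[res<.004] if (res<.004).sum()>15 else S
            t=(S-pp)@dd; lo,hi=pp+dd*t.min(),pp+dd*t.max()
            print('   axis',dd.round(3),'ends',lo.round(4),hi.round(4),'mid',((lo+hi)/2).round(4),'len',np.ptp(t).round(4),'nearest to g',(pp+dd*((g-pp)@dd)).round(4),'g',g.round(4), 'n',len(S))
E
python3 lookr.py h
```

```text
clock: 11.8
position: [0.5761, 0.1342, 0.1101]
ee_rot: [0.233, 0.753, -0.124, 0.603]
ft_force: [0.2, 0.6, 0.1]
grip_width: 0.18
clock: 12.4
position: [0.5712, 0.0346, 0.0826]
ee_rot: [0.053, 0.707, -0.056, 0.703]
ft_force: [0.4, -0.6, 0.1]
grip_width: 0.173
[0.5712 0.0346 0.0826] [ 0.54  0.44 -0.85  1.7   0.36  1.17  1.01] gw 0.173 F [ 0.44 -0.62  0.06]
to rest pose+.0: [94.604  3.239  1.905] [-0.006 -0.005  0.006]
top 0.69 [320.7, 269.3, 8.9, 22.3] [0.524 0.042 0.143]
   axis [ 0.982 -0.165  0.09 ] ends [0.5054 0.0445 0.1343] [0.5454 0.0378 0.138 ] mid [0.5254 0.0412 0.1362] len 0.0407 nearest to g [0.571  0.0335 0.1403] g [0.5715 0.0348 0.1366] n 135
scene 0.67 [221.2, 205.5, 80.3, 30.9] [0.551 0.033 0.14 ]
   axis [ 0.99  -0.137  0.024] ends [0.5057 0.0445 0.1333] [0.6389 0.0261 0.1365] mid [0.5723 0.0353 0.1349] len 0.1346 nearest to g [0.5717 0.0354 0.1349] g [0.5715 0.0348 0.1366] n 429
```

View pics/scene_h.png

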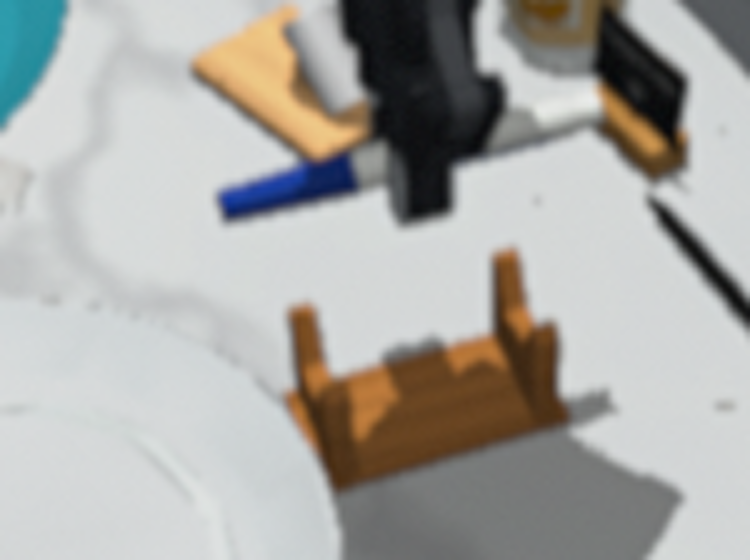

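View pics/top_h.png

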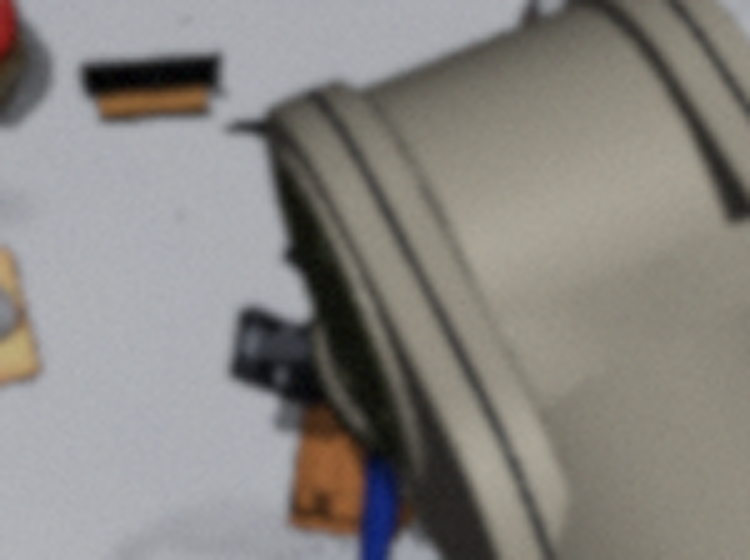

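Run:
```python
from fit import *
from plan import *
def sdf(q,c,hs):
    a=np.abs(q-c)-hs; return np.linalg.norm(np.maximum(a,0),axis=1)+np.minimum(a.max(1),0)
def f(x,P):
    c,s=np.cos(x[2]),np.sin(x[2]); d=P-[x[0],x[1],x[3]]; q=np.c_[c*d[:,0]+s*d[:,1],-s*d[:,0]+c*d[:,1],d[:,2]]
    m=np.minimum(sdf(q,[0,0,.004],[.05,.025,.004]),np.minimum(*[sdf(np.abs(q)*[1,0,1]+q*[0,1,0],[.04,o,.0375 if False else .027],[.005,w,.027]) for o,w in ((.0165,.0085),(-.0165,.0085))]))
    m=np.minimum(m,sdf(np.abs(q)*[1,0,1]+q*[0,1,0],[.04,0,.017],[.005,.025,.017]))
    return m
for n in ('scene','top'):
    c=shot(n)
    for q in cams.outline_of(n,'pen_rest')[:1]:
        S,_=pts(c,q['region']); S=S[(S[:,2]<.06)&(S[:,2]>.003)]
        s=least_squares(f,[.573,.037,-.148,0],args=(S,),loss='soft_l1',f_scale=.002)
        print(n,q['conf'],len(S),s.x[:2].round(4),np.degrees(s.x[2]).round(2),s.x[3].round(4),np.median(np.abs(s.fun)).round(4))
```

```text
scene 0.87 1267 [0.5742 0.0364] -7.87 -0.0012 0.0006
top 0.66 311 [0.5732 0.0363] -9.03 0.0019 0.001
```

```bash
python3 - <<'E'
from plan import *
c=shot('top'); P,uv=pts(c,np.ones((420,560),bool))
for X in [(.5,.045,.0),(.51,.045,0),(.506,.045,.042),(.506,.045,.1)]: print(X,proj(c,np.array(X)).round(1))
k=(abs(P[:,1]-.03)<.1)&(P[:,0]>.25)&(P[:,0]<.52)
for x0 in np.arange(.28,.52,.02):
    m=k&(abs(P[:,0]-x0)<.01); print(round(x0,2),m.sum(),np.percentile(P[m,2],[5,50,95,100]).round(3)) if m.sum() else 0
c=shot('scene','sceneh.png')
E
python3 -c "
import cv2;im=cv2.imread('pics/sceneh.png');cv2.imwrite('pics/sceneh2.png',cv2.resize(im[180:400,50:330],None,fx=2.8,fy=2.7))"
```

```text
(0.5, 0.045, 0.0) [[317.8 297.9]]
(0.51, 0.045, 0) [[317.8 293.3]]
(0.506, 0.045, 0.042) [[319.5 294.7]]
(0.506, 0.045, 0.1) [[322.  294.1]]
0.28 1090 [0.005 0.017 0.092 0.104]
0.3 1040 [0.009 0.013 0.024 0.114]
0.32 973 [0.009 0.012 0.018 0.122]
0.34 952 [0.008 0.011 0.016 0.127]
0.36 794 [0.008 0.011 0.016 0.129]
0.38 1023 [0.008 0.011 0.152 0.539]
0.4 2810 [0.009 0.567 0.594 0.597]
0.42 4344 [0.01  0.577 0.589 0.593]
0.44 3999 [0.01  0.567 0.58  0.584]
0.46 3631 [0.011 0.557 0.57  0.574]
0.48 3314 [0.012 0.547 0.561 0.565]
0.5 3055 [0.01  0.537 0.552 0.555]
```

View pics/sceneh2.png

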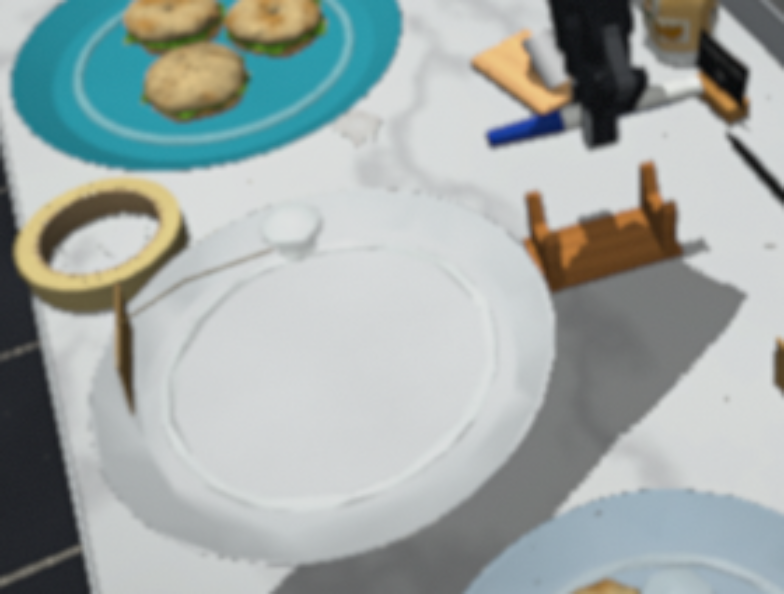

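```bash
python3 -m handwheel '0 1.2 0.6 0 0.02 0 8;20 0 0 0 0 0 8;20 0 0 0 0 0 8;15 0 0 0 0 0 8;5 0 0 0 0 0 8;0 0 0 0 0 0 8;0 0 0 0 0 0 8'; python3 lookr.py i
```

```text
clock: 13.6
position: [0.5717, 0.0355, 0.0238]
ee_rot: [0.052, 0.713, -0.055, 0.697]
ft_force: [-0.7, -0.3, 0.3]
grip_width: 0.175
[0.5717 0.0355 0.0238] [ 0.5   0.53 -0.81  1.73  0.42  1.09  0.98] gw 0.175 F [-0.69 -0.31  0.34]
to rest pose+.0: [35.77   1.908  1.87 ] [-0.004 -0.023  0.006]
top 0.61 [316.4, 273.2, 12.3, 21.4] [0.528 0.043 0.084]
   axis [ 0.992 -0.118  0.042] ends [0.506  0.0438 0.0771] [0.5497 0.0386 0.0789] mid [0.5279 0.0412 0.078 ] len 0.044 nearest to g [0.5729 0.0359 0.0799] g [0.573  0.0356 0.0778] n 150
scene 0.59 [228.7, 231.7, 70.1, 26.9] [0.552 0.033 0.081]
   axis [ 0.991 -0.135  0.005] ends [0.5073 0.0442 0.0756] [0.6392 0.0263 0.0763] mid [0.5732 0.0353 0.076 ] len 0.133 nearest to g [0.5729 0.0353 0.076 ] g [0.573  0.0356 0.0778] n 379
```

View pics/scene_i.png

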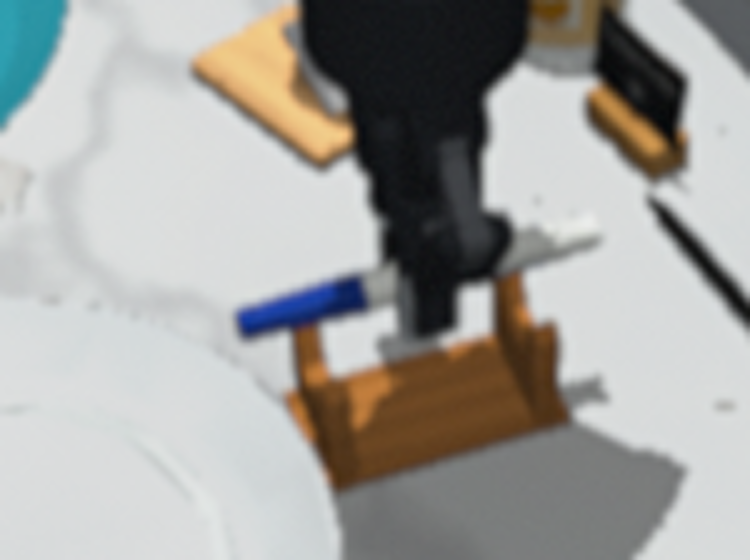

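```bash
python3 -m handwheel '0 1.2 0.8 0 0 0 8;10 0 0 0 0 0 8;10 0 0 0 0 0 8;3 0 0 0 0 0 8;0 0 0 0 0 0 8;0 0 0 0 0 0 8'; python3 lookr.py j
```

```text
clock: 14.4
position: [0.5716, 0.0363, -0.0]
ee_rot: [0.052, 0.714, -0.055, 0.696]
ft_force: [0.0, 0.5, 0.2]
grip_width: 0.176
[ 0.5716  0.0363 -0.    ] [ 0.49  0.56 -0.79  1.74  0.44  1.06  0.96] gw 0.176 F [0.   0.49 0.23]
to rest pose+.0: [11.941  0.993  1.59 ] [-0.004 -0.024  0.006]
top 0.45 [319.5, 272.6, 4.4, 20.9] [0.527 0.043 0.061]
   axis [ 0.988 -0.131  0.079] ends [0.5057 0.0454 0.0525] [0.5478 0.0398 0.0559] mid [0.5267 0.0426 0.0542] len 0.0426 nearest to g [0.5726 0.0365 0.0579] g [0.5729 0.0364 0.054 ] n 135
scene 0.95 [226.7, 240.3, 71.2, 28.4] [0.549 0.035 0.058]
   axis [ 0.991 -0.137  0.004] ends [0.5062 0.0455 0.0518] [0.6389 0.0271 0.0524] mid [0.5725 0.0363 0.0521] len 0.134 nearest to g [0.5729 0.0362 0.0521] g [0.5729 0.0364 0.054 ] n 368
```

View pics/scene_j.png

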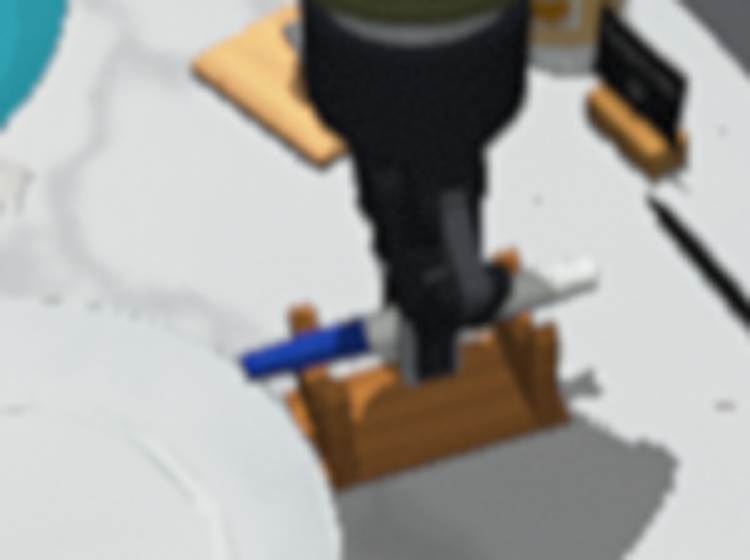

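View pics/top_j.png

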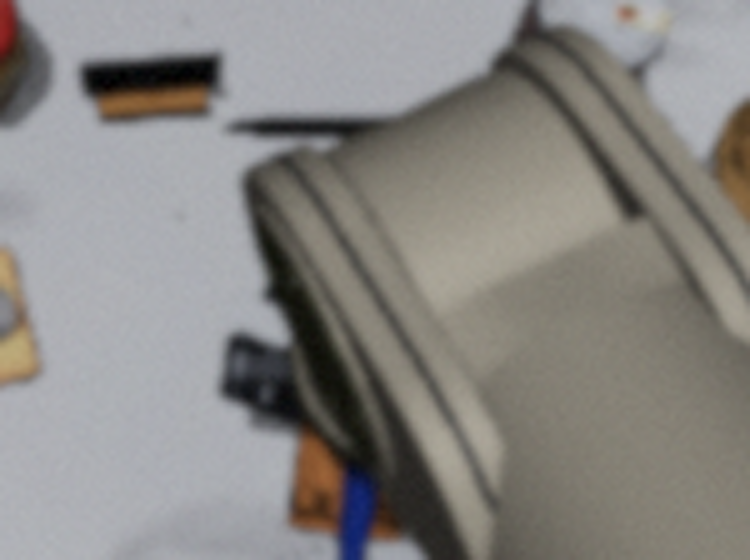

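```bash
python3 -m handwheel '0 0 1.5 0 0 0 8;3 0 0 0 0 0 8;3 0 0 0 0 0 8;2 0 0 0 0 0 8;1 0 0 0 0 0 8;0 0 0 0 0 0 8'; python3 lookr.py k
```

```text
clock: 15.2
position: [0.5727, 0.036, -0.0092]
ee_rot: [0.052, 0.714, -0.055, 0.696]
ft_force: [0.4, -1.0, -0.9]
grip_width: 0.172
[ 0.5727  0.036  -0.0092] [ 0.48  0.57 -0.78  1.74  0.46  1.04  0.95] gw 0.172 F [ 0.42 -1.05 -0.87]
to rest pose+.0: [2.769 1.035 0.239] [-0.004 -0.024  0.006]
top 0.43 [315.7, 270.9, 10.5, 21.6] [0.53  0.043 0.052]
   axis [ 0.989 -0.13   0.068] ends [0.5071 0.0449 0.0435] [0.5502 0.0392 0.0465] mid [0.5287 0.042  0.045 ] len 0.0436 nearest to g [0.5738 0.0361 0.0481] g [0.574  0.0362 0.0448] n 138
scene 0.56 [226.8, 243.9, 72.1, 28.3] [0.549 0.033 0.048]
   axis [ 0.99  -0.142 -0.007] ends [0.5081 0.0455 0.0431] [0.6409 0.0264 0.0422] mid [0.5745 0.0359 0.0427] len 0.1342 nearest to g [0.574  0.036  0.0427] g [0.574  0.0362 0.0448] n 347
scene 0.2 [236.6, 240.1, 56.8, 49.5] [0.567 0.023 0.007]
   axis [ 0.979 -0.171 -0.106] ends [0.5305 0.0499 0.0482] [0.6151 0.0352 0.039 ] mid [0.5728 0.0425 0.0436] len 0.0863 nearest to g [0.5749 0.0422 0.0434] g [0.574  0.0362 0.0448] n 37
```

View pics/scene_k.png

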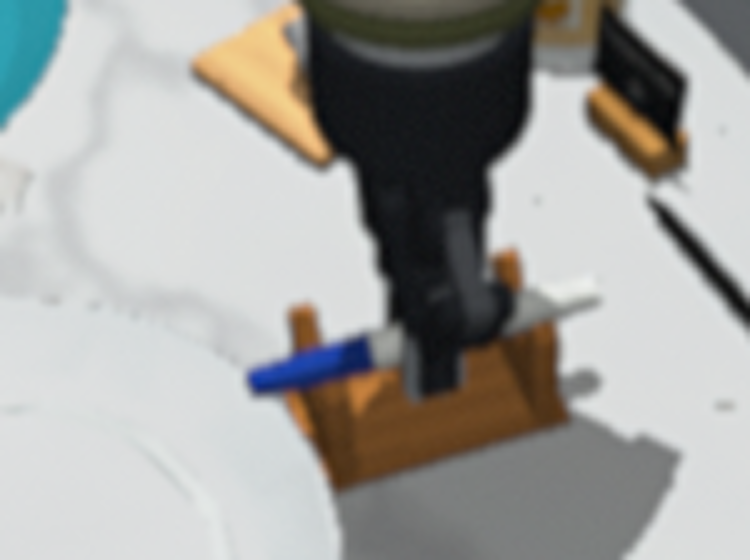

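```bash
python3 -m handwheel '0.5 0 0 0 0 0 8;0.5 0 0 0 0 0 8;0 0 0 0 0 0 8'; for i in 1 2 3; do python3 -c "
from h import *
import numpy as np
print(np.round(manip.get_obs()['ft_force'],2),manip.get_obs()['position'])"; done; python3 -m handwheel '0.5 0 0 0 0 0 8;0 0 0 0 0 0 8'
```

```text
clock: 15.7
position: [0.5728, 0.0359, -0.01]
ee_rot: [0.052, 0.713, -0.055, 0.696]
ft_force: [-1.0, 0.2, 0.1]
grip_width: 0.172
[-0.96  0.24  0.06] [ 0.57281551  0.03591222 -0.01003207]
[-0.96  0.24  0.06] [ 0.57281551  0.03591222 -0.01003207]
[-0.96  0.24  0.06] [ 0.57281551  0.03591222 -0.01003207]
clock: 15.9
position: [0.5728, 0.036, -0.0105]
ee_rot: [0.052, 0.714, -0.055, 0.696]
ft_force: [0.2, -0.8, 0.3]
grip_width: 0.171
```

```bash
python3 -m handwheel '0.5 0 0 0 0 0 8;0 0 0 0 0 0 8';python3 -m handwheel '0 0 0 0 0 0 8'; python3 -m handwheel '0.5 0 0 0 0 0 8;0 0 0 0 0 0 8'; python3 -m handwheel '0 0 0 0 0 0 8'; python3 lookr.py l
```

```text
clock: 16.1
position: [0.5728, 0.036, -0.0111]
ee_rot: [0.052, 0.714, -0.055, 0.696]
ft_force: [-0.2, -0.2, 0.6]
grip_width: 0.173
clock: 16.2
position: [0.5728, 0.036, -0.011]
ee_rot: [0.052, 0.714, -0.055, 0.696]
ft_force: [1.2, -0.1, 0.3]
grip_width: 0.179
clock: 16.4
position: [0.5728, 0.036, -0.0115]
ee_rot: [0.052, 0.713, -0.055, 0.697]
ft_force: [0.5, 0.7, 0.6]
grip_width: 0.172
clock: 16.5
position: [0.5728, 0.036, -0.0115]
ee_rot: [0.052, 0.713, -0.055, 0.697]
ft_force: [0.8, -1.1, -0.6]
grip_width: 0.172
[ 0.5728  0.036  -0.0115] [ 0.48  0.58 -0.78  1.75  0.46  1.04  0.95] gw 0.172 F [ 0.8 -1.1 -0.6]
to rest pose+.0: [0.518 1.064 0.038] [-0.004 -0.024  0.006]
```

```bash
python3 lookr.py l2; python3 -m handwheel '0.5 0 0 0 0 0 8;0 0 0 0 0 0 8';python3 -m handwheel '0 0 0 0 0 0 8'
```

```text
[ 0.5728  0.036  -0.0115] [ 0.48  0.58 -0.78  1.75  0.46  1.04  0.95] gw 0.176 F [ 0.05  0.3  -0.58]
to rest pose+.0: [0.507 1.042 0.065] [-0.004 -0.024  0.006]
top 0.51 [317.8, 274.2, 7.6, 19.8] [0.528 0.042 0.049]
   axis [ 0.988 -0.129  0.08 ] ends [0.5073 0.0446 0.0408] [0.5469 0.0394 0.044 ] mid [0.5271 0.042  0.0424] len 0.0402 nearest to g [0.5738 0.0359 0.0462] g [0.5741 0.0361 0.0425] n 124
scene 0.71 [227.1, 244.7, 72.6, 30.0] [0.551 0.034 0.046]
   axis [ 0.99  -0.141  0.003] ends [0.5074 0.0455 0.0403] [0.6412 0.0264 0.0407] mid [0.5743 0.0359 0.0405] len 0.1351 nearest to g [0.5741 0.036  0.0405] g [0.5741 0.0361 0.0425] n 353
scene 0.36 [235.1, 238.3, 60.8, 48.2] [0.569 0.022 0.008]
   axis [ 0.986 -0.164 -0.041] ends [0.5304 0.0503 0.0489] [0.6181 0.0356 0.0452] mid [0.5743 0.043  0.047 ] len 0.089 nearest to g [0.5754 0.0428 0.047 ] g [0.5741 0.0361 0.0425] n 64
clock: 17.1
position: [0.5728, 0.036, -0.0117]
ee_rot: [0.052, 0.713, -0.056, 0.697]
ft_force: [-1.8, 0.1, 4.7]
grip_width: 0.177
clock: 17.2
position: [0.5728, 0.036, -0.0117]
ee_rot: [0.052, 0.713, -0.055, 0.697]
ft_force: [-2.0, -0.6, 5.8]
grip_width: 0.176
```

View pics/scene_l2.png

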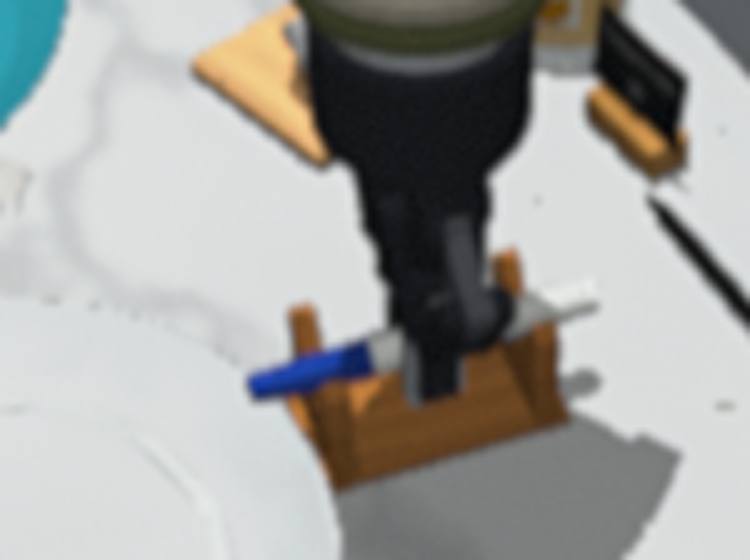

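```bash
python3 -m handwheel '-0.3 0 0 0 0 0 12;0 0 0 0 0 0 15;0 0 0 0 0 0 16;0 0 0 0 0 0 17;0 0 0 0 0 0 18;0 0 0 0 0 0 20;0 0 0 0 0 0 22;0 0 0 0 0 0 24'; python3 lookr.py m
```

```text
clock: 18.0
position: [0.5728, 0.036, -0.0117]
ee_rot: [0.052, 0.714, -0.055, 0.696]
ft_force: [0.2, 1.2, 0.1]
grip_width: 0.281
[ 0.5728  0.036  -0.0117] [ 0.48  0.58 -0.78  1.75  0.46  1.04  0.95] gw 0.281 F [0.15 1.18 0.13]
to rest pose+.0: [0.283 1.073 0.074] [-0.004 -0.024  0.006]
scene 0.78 [228.5, 243.8, 72.9, 28.9] [0.548 0.035 0.046]
   axis [ 0.992 -0.129  0.006] ends [0.5084 0.0446 0.0398] [0.6387 0.0277 0.0405] mid [0.5735 0.0362 0.0401] len 0.1315 nearest to g [0.5741 0.0361 0.0401] g [0.5741 0.0361 0.0423] n 263
```

View pics/scene_m.png

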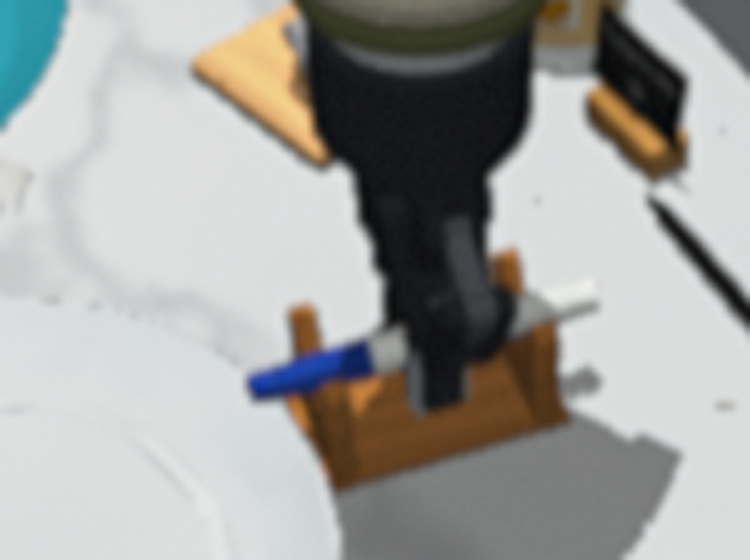

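```bash
python3 -m handwheel '0 0 0 0 0 0 34;0 0 0 0 0 0 44;0 0 0 0 0 0 50;0 0 0 0 0 0 50;0 0 0 0 0 0 50;-5 0 0 0 0 0 50;-10 0 0 0 0 0 50'; python3 -m handwheel '-15 0 0 0 0 0 50;-20 0 0 0 0 0 50;-30 0 0 0 0 0 50;-40 0 0 0 0 0 50;-40 0 0 0 0 0 50;-40 0 0 0 0 0 50;-10 -20 0 0 0 0 50;0 -40 0 0 0 0 50'; python3 -m handwheel '0 -45 0 0 0 0 50;0 -45 0 0 0 0 50;0 -20 0 0 0 0 50;0 0 0 0 0 0 50;0 0 0 0 0 0 50;0 0 0 0 0 0 50'; python3 lookr.py n
python3 - <<'E'
from plan import *
for n in ('scene','top'):
    c=shot(n,n+'_end.png')
    r=cams.outline_of(n,'pen_stand')[0]; S,_=pts(c,r['region']); k=(S[:,2]>.007)&(S[:,2]<.013)
    print(n,r['conf'],r['box'],cv2.minAreaRect((S[k,:2]*1000).astype(np.float32)))
    for t in ('price_block','ball_pen','honey_jar','salt_shaker','jam_jar'):
        for q in cams.outline_of(n,t)[:1]: print(t,q['conf'],q['box'])
E
```

```text
clock: 18.9
position: [0.5727, 0.036, 0.0033]
ee_rot: [0.052, 0.714, -0.055, 0.696]
ft_force: [-0.8, -0.6, 0.2]
grip_width: 0.589
clock: 19.7
position: [0.57, -0.0193, 0.2028]
ee_rot: [0.051, 0.712, -0.053, 0.699]
ft_force: [0.2, -1.7, 0.3]
grip_width: 0.584
clock: 20.3
position: [0.5524, -0.1298, 0.2001]
ee_rot: [0.052, 0.713, -0.055, 0.697]
ft_force: [0.0, -0.6, -0.0]
grip_width: 0.587
[ 0.5524 -0.1298  0.2001] [ 0.82  0.33 -0.83  1.56  0.24  1.39  1.39] gw 0.587 F [ 0.03 -0.6  -0.01]
to rest pose+.0: [2.11163e+02 1.69179e+02 2.06000e-01] [-0.002 -0.023  0.006]
top 0.71 [318.0, 232.1, 12.4, 61.2] [0.57  0.036 0.049]
scene 0.92 [229.5, 245.1, 72.6, 28.5] [0.572 0.032 0.046]
scene 0.78 [216.6, 192.3, 45.9, 30.2] ((609.5548095703125, 226.91355895996094), (58.386016845703125, 91.4778060913086), 16.839439392089844)
honey_jar 0.47 [278.5, 195.4, 8.7, 5.1]
salt_shaker 0.62 [271.4, 160.7, 9.6, 21.3]
jam_jar 0.7 [354.8, 229.6, 30.6, 58.0]
top 0.62 [213.4, 231.4, 43.7, 32.0] ((609.3245239257812, 229.92422485351562), (59.8537483215332, 91.96664428710938), 15.394136428833008)
price_block 0.57 [264.8, 191.4, 30.5, 13.8]
ball_pen 0.78 [300.7, 203.6, 52.4, 6.3]
honey_jar 0.83 [225.2, 173.8, 34.9, 33.9]
salt_shaker 0.86 [203.6, 167.2, 20.8, 30.5]
jam_jar 0.64 [352.5, 169.4, 30.1, 35.1]
```

View pics/scene_n.png

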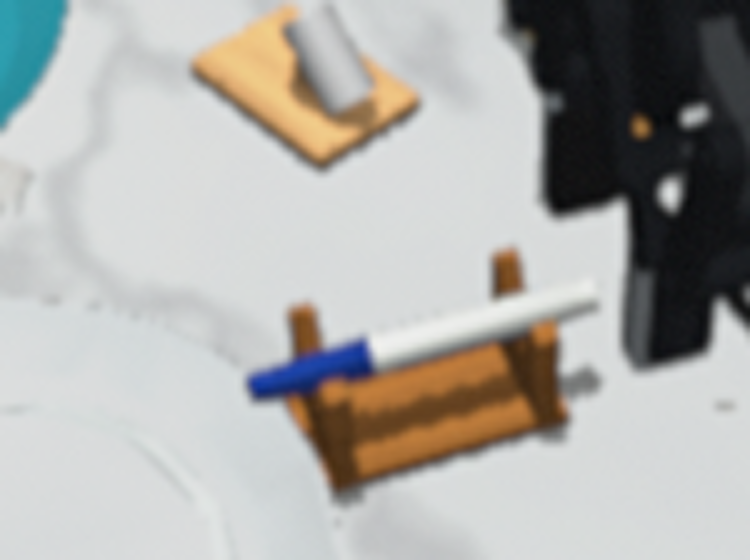

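View pics/top_n.png

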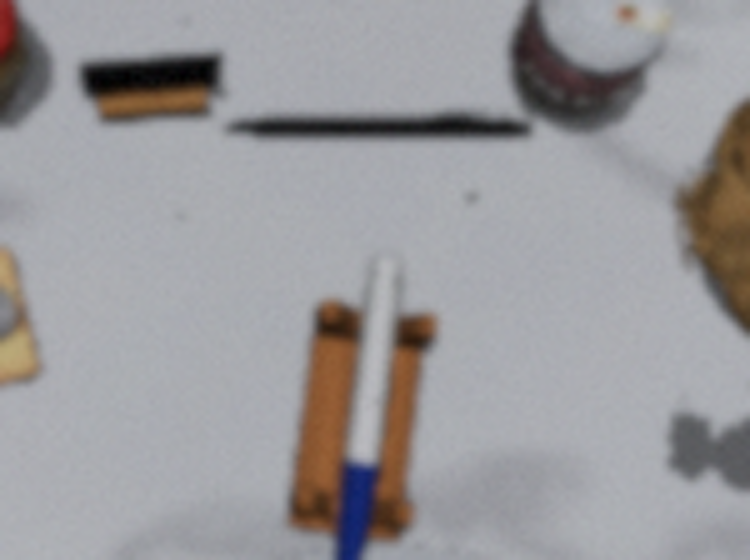

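```bash
ls pics | tail -3
```

```text
top_l2.png
top_m.png
top_n.png
```

Run:
```python
from fit import *
from plan import *
for n in ('scene','top'):
    c=shot(n); q=cams.outline_of(n,'chalk_pen')[0]; S,_=pts(c,q['region'])
    S=S[np.linalg.norm(np.cross(S-rc,rx),axis=1)<.018]
    for _ in range(3):
        pp,dd,res=cyl(S,.008,S.mean(0),rx); S=S[res<.004]
    t=(S-pp)@dd; print(n,dd.round(3),(pp+dd*t.min()).round(4),(pp+dd*t.max()).round(4),(pp+dd*(t.min()+t.max())/2).round(4))
print(hand_in())
```

```text
scene [ 0.99  -0.138 -0.004] [0.5074 0.0454 0.0407] [0.6406 0.0269 0.0402] [0.574  0.0361 0.0404]
top [ 0.991 -0.133  0.004] [0.5071 0.045  0.0426] [0.638  0.0274 0.0432] [0.5726 0.0362 0.0429]
the job is handed in; nothing more can be done
None
```

I drew the chalk pen out along the tube, laid it in both notches of the rest, and handed the job in at about 20.5 s.

**Placing:** I lowered the pen until it touched, at about 6 N, then backed off 0.3 mm and opened the fingers slowly. The gripper then moved up and about 165 mm to the side.

**Last checks:**
- **Pen:** it lies level, within about 0.3°. Its middle is within about 1 mm of the measured rest centre. It measures 40 to 43 mm above the table; the two cameras disagree by 2.5 mm there, which is about their calibration error.
- **Stand:** its foot is at the same place as at the start, within about 1 mm.
- **Other things:** I compared only the network boxes from the start and end pictures for the price sign and the ball pen (the top camera; it missed no object there). These agreed within a few pixels. The jars and shaker were found, but I had no start boxes to hold them against; nothing looked moved in the final pictures. At the end the scene camera did not find the price sign or the ball pen. It gave only a small, low-confidence box for the honey jar.

**Disagreement:** both cameras showed the fingertips about 35 mm behind the TCP position the robot reported. I trusted the cameras and corrected for it; the touch on the rest came at the expected height.

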